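# Weigh the candy tins and pack the gift tray

### The job

Lift the round lid off the pan of the little spring scale and park it on the cork mat; then weigh the candy tins that are there one at a time, in the order red, yellow, green, blue: set each gently in the middle of the pan without bottoming out the spring, let go of it for a second until the pan is still, then lay it flat in the tray compartment whose floor has its colour. When all are packed, put the lid back squarely over the pan, fully seated. Leave the other things on the bench where they are.

Things in the scene. Friction and masses are not known exactly. Their poses are not given: they have to be found in the camera images.
- scale: squat white spring kitchen scale, 150 x 150 mm housing 59 mm high, fixed; dial on its front (-x) face. Origin: centre of its underside on the bench. (A fixed speaker, candy jar and plant up to 160 mm high stand behind, beyond x = 0.73 m)
- pan_top (a point): centre of the upper face of the scale's flat round steel pan (140 mm diameter, 5 mm thick, no rim), a faint ring marks the middle. 92 mm above the bench when empty; it sinks straight down as it is loaded
- pan (a joint): how far the pan has sunk, m: 0 empty, 0.025 bottomed out. Spring 0.26 N/mm after about 0.3 N of preload, lightly damped; the lid sinks it about 3.5 mm, a tin 5 to 13 mm; a tin dropped from some height bottoms it out
- lid: loose grey plastic lid, an inverted dish: 158 mm outside, 152 mm inside, 18 mm high (4 mm top, skirt reaching 14 mm below its inside), with an upright brown knob at its centre, 26 mm diameter, 30 mm high; 120 g. Origin: centre of the skirt's lower rim, z up; knob from z = 18 to 48 mm. Starts over the pan, its inside resting on the pan (origin 14 mm below the pan's face)
- mat: round cork mat, 176 mm diameter, 4 mm thick, fixed on the bench: the parking place for the lid. Origin: centre of its underside
- tray: fixed wooden tray, 138 (x) x 258 (y) mm, walls 10 mm thick and 20 mm high, 2 x 2 compartments each 54 (x) x 114 (y) mm. Origin: centre of its underside
- floor_red: red floor pad, 3 mm thick, filling one compartment of the tray (54 mm along its x, 114 mm along its y; walls stand 12 mm above its top). Origin: centre of its underside, 3 mm below the surface that the tin lies on. Which compartment is red varies
- floor_yellow: yellow floor pad, 3 mm thick, filling one compartment of the tray (54 mm along its x, 114 mm along its y; walls stand 12 mm above its top). Origin: centre of its underside, 3 mm below the surface that the tin lies on. Which compartment is yellow varies
- floor_green: green floor pad, 3 mm thick, filling one compartment of the tray (54 mm along its x, 114 mm along its y; walls stand 12 mm above its top). Origin: centre of its underside, 3 mm below the surface that the tin lies on. Which compartment is green varies
- floor_blue: blue floor pad, 3 mm thick, filling one compartment of the tray (54 mm along its x, 114 mm along its y; walls stand 12 mm above its top). Origin: centre of its underside, 3 mm below the surface that the tin lies on. Which compartment is blue varies
- tin_red: flat red candy tin, 100 mm (its x) x 40 mm (its y) x 32 mm high, 170 to 350 g, with a thin steel seam and a small pale label on top, lying flat on the bench; may be absent. Origin: centre of its underside, z up
- tin_yellow: flat yellow candy tin, 100 mm (its x) x 40 mm (its y) x 32 mm high, 170 to 350 g, with a thin steel seam and a small pale label on top, lying flat on the bench; may be absent. Origin: centre of its underside, z up
- tin_green: flat green candy tin, 100 mm (its x) x 40 mm (its y) x 32 mm high, 170 to 350 g, with a thin steel seam and a small pale label on top, lying flat on the bench; may be absent. Origin: centre of its underside, z up
- tin_blue: flat blue candy tin, 100 mm (its x) x 40 mm (its y) x 32 mm high, 170 to 350 g, with a thin steel seam and a small pale label on top, lying flat on the bench; may be absent. Origin: centre of its underside, z up
- remote: bystander, leave alone: silicone-wrapped grey remote, 170 x 46 x 22 mm, along its x. Origin: centre of its underside
- elephant: bystander, leave alone: white ceramic elephant, about 140 mm long, 92 mm high. Origin: centre of its underside
- keybowl: bystander, leave alone: steel key bowl, 120 mm diameter, 45 mm high. Origin: centre of its underside
- mug: bystander, leave alone: blue ceramic mug, 80 mm diameter, 90 mm high. Origin: centre of its underside
Mind the look-alikes: they are no part of the job. Of the things that look like the tin_yellow, the largest one is meant.

How it is judged:
By the outcome, as a careful person would: the job done as asked, in the order asked, and still so for the second after the job is handed in, with the robot touching nothing.
Of tin_red, tin_yellow, tin_green, tin_blue only 2 to 4 are there at a start; the rules pass over those that are not, and their reading is None.
At some moment in a run one of tin_red, tin_yellow, tin_green, tin_blue may be knocked a few centimetres aside while the robot is not near it.
It also fails if it takes over 210 s, if anything falls off the work surface, if the arm or the gripper's body presses on something with over 40 N, if the wrist force passes 120 N, or if a joint passes its speed limit or range.

### The arm

A 7-joint arm with a two-finger parallel gripper is mounted at the origin on the work surface. World frame = base frame: x ahead of the robot, y to its left, z up, the work surface at z = 0. Lengths are in m, angles in rad, forces in N, time in s.
With the tool pointing down it reaches from about 0.4 to 0.875 m from the base axis. Payload 19.3 kg.
Tool frame: the origin (TCP) lies between the finger pads; the fingertips stand 17 mm ahead of it and the grasp point (between the pads) lies 2 mm behind it; z points along the fingers, y is the line along which they close (so a half turn about z gives the same grasp; the last joint's range is limited). The gripper opens to 85 mm and grips with 20 to 120 N. Pads are 22 mm wide; open, the fingers measure 114 mm over their backs; the gripper's body (76 mm by 85 mm) begins 54 mm behind the grasp point. The pads swing forward as they close: fully open they stand 13 mm farther back than shut.
Start: joints at [-0.07, 0.521, -0.036, 1.599, 0.021, 1.021, -0.113], TCP at [0.625, -0, 0.22] pointing down, gripper open.
Joint ranges: [-2.91, 2.91], [-0.3, 2.13], [-1.5, 1.42], [0.17, 2.43], [-1.26, 4.41], [0.16, 1.93], [-2.52, 2.52]. Speed limits (rad/s): [1.89, 1.89, 2.39, 2.39, 3.01, 3.01, 3.01].

### API

Orientations are given as [roll, pitch, yaw] about the fixed x, y, z axes, in that order (R = Rz(yaw) Ry(pitch) Rx(roll)).
In Python, from workcell import bot gives the robot as it stands.
- The arm moves only by the shell command python3 -m inch 'ROWS' [FORCE]. ROWS is JSON, a list of rows, each a list of 7 numbers: the shift along the tool's x, y, z in units of 200 mm (1.0 is 200 mm), then the turn, a rotation vector about the tool's x, y, z in units of 90 degrees (1.0 is 90 degrees), then the opening, from 0 (shut) to 1 (fully open). In form: [[x, y, z, rx, ry, rz, grip], ...]. A call has 1 to 20 rows; each row is the pose to reach, as a shift and turn from the pose commanded when the call began, along the tool's axes at that moment; what a row does not reach only later rows make up. A row lasts 1/8 s, in which the tool goes at most 62.5 mm and 10.7 degrees, less where a joint would pass 70% of its speed; a pose out of reach is approached as far as the arm can. A call with a number of a shift or a turn outside -1 to 1 is refused whole. A call with a gripper value outside its range is refused whole. The fingers move at their own pace and stop on an object; FORCE is the grip in N (left out, the last holds). Time passes only in rows, so rows that repeat a pose let the fingers close. It gives the time, the measured TCP pose, the force, the opening and the grip force at its end, in the units of the state.
- bot.observe(): the state, without advancing time (a new reading comes with each control period).
- bot.grab_frame(name): name is "scene" or "side" or "wrist"; returns a dict with "img" (384x512x3 uint8, red, green, blue), "z_map" (384x512 float32, m along the optical axis (not along the pixel's ray), 0 where there is no reading), "vfov" (degrees; the focal length in pixels is half the picture's height over the tangent of half this angle, whatever the lens; pixels are square), "cx", "cy" (the principal point, pixels), "rvec" (rotation vector, rad) and "tvec" (3), from world to camera coordinates, as OpenCV has them. Camera axes: x right, y down, z forward; pixel columns grow to the right and rows downward; lengths in m; the calibration is good to about 2 mm. A picture is of the moment at which its call begins.
- bot.job_done(): hands the job in; it is judged then, once.
The state is a dict: "clock": time; "qpos": joint angles; "qd": joint speeds; "joint_efforts": joint torques, N m; "position": TCP position; "tool_rot": TCP orientation; "force": force on the tool from outside, world axes, zero at the start; "moment": the same for the moment, N m; "grip_width": finger opening in m; "finger_force": force on a finger pad.
Only numpy, scipy, OpenCV 4.12 (cv2) and the standard library are available. Lean on these libraries where they do the work, as an engineer would, in place of code of your own. Each camera call takes 0.05 s, during which the arm holds its last target. There are 200 camera calls.

## Working session

There is one attempt and no reset: what is moved stays moved. The work goes in short steps, Python scripts to look and compute and a shell command to move; the robot and the scene stay as the last step left them, time stands still between calls to the robot, and variables do not carry over. Pictures are saved under pics/ and viewed, at most 14 in all, crops included, and the job is handed in when it is done.

```bash
ls; mkdir -p pics
cat > h.py <<'E'
import numpy as np, cv2
from workcell import bot
from scipy.spatial.transform import Rotation as Ro
def grab(n):
    f=bot.grab_frame(n); f['f']=192/np.tan(np.radians(f['vfov'])/2)
    f['R']=cv2.Rodrigues(np.array(f['rvec'],float))[0]; f['t']=np.array(f['tvec'],float).ravel(); return f
def ray(f,u,v):
    d=np.array([(u-f['cx'])/f['f'],(v-f['cy'])/f['f'],1.0]); return -f['R'].T@f['t'], f['R'].T@d
def onz(f,u,v,z):
    c,d=ray(f,u,v); return c+d*(z-c[2])/d[2]
def cloud(f):
    v,u=np.mgrid[0:384,0:512]; z=f['z_map']
    p=np.stack([(u-f['cx'])/f['f']*z,(v-f['cy'])/f['f']*z,z],-1)
    return (p-f['t'])@f['R']
def save(f,n,box=None,s=1):
    im=f['img'][:,:,::-1]
    if box: u0,v0,u1,v1=box; im=im[v0:v1,u0:u1]
    cv2.imwrite('pics/'+n,cv2.resize(im,None,fx=s,fy=s,interpolation=cv2.INTER_CUBIC))
E
python3 - <<'E'
from h import *
for n in('scene','side','wrist'):
    f=grab(n); save(f,n+'0.png',None,1.5); print(n,-f['R'].T@f['t'],f['vfov'],f['cx'],f['cy'])
print(bot.observe())
E
```

```text
pics
scene [1.36370185 0.74315489 0.81647844] 55.319348250549304 254.57342893239226 192.15871488298825
side [0.30220203 0.75140631 0.94066129] 55.321144347335164 255.6548071950467 201.00947937193325
wrist [0.62602637 0.07829795 0.37321029] 65.41974744233515 254.58023893177898 192.22051228553988
{'clock': 0.15, 'qpos': array([-0.07019774,  0.52189749, -0.03629504,  1.59983738,  0.02117755,
        1.02108658, -0.11281376]), 'qd': array([-0.00014603, -0.00100003,  0.00157733, -0.0006777 ,  0.00138685,
       -0.00252578,  0.00107972]), 'joint_efforts': array([ 4.00798544e-04, -9.27376485e+01,  1.98035471e+00, -3.70049715e+01,
        1.79930578e-02,  6.46477114e-03, -1.41420460e-05]), 'position': array([ 6.24757843e-01, -4.24192739e-05,  2.19859807e-01]), 'tool_rot': array([-3.14074950e+00,  5.20948801e-05,  1.57072747e+00]), 'force': array([ 0.80725897,  0.41520528, -0.16878193]), 'moment': array([-0.00647159, -0.00521425,  0.03604195]), 'finger_force': 0.0, 'grip_width': 0.08543146457957199}
```

View pics/scene0.png

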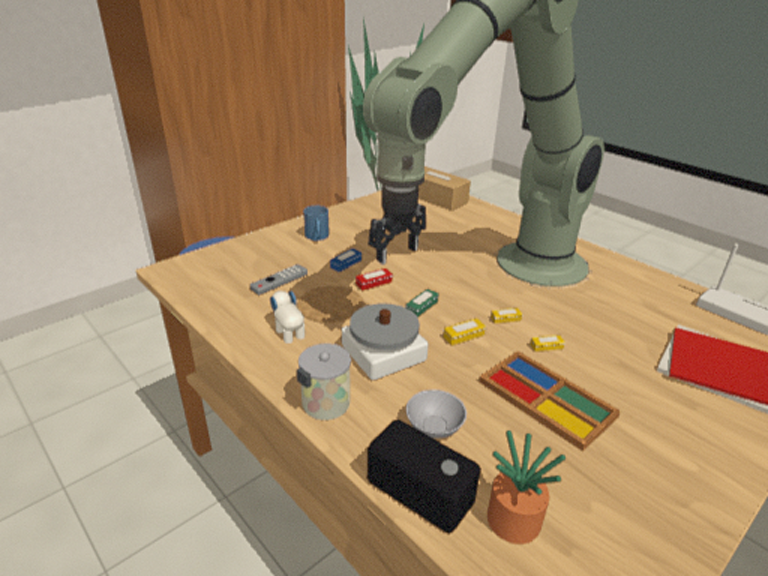

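View pics/side0.png

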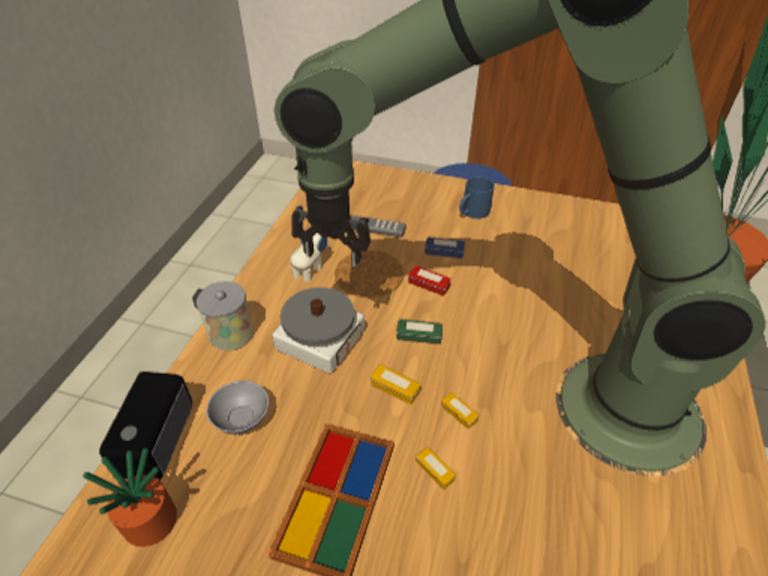

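Scene view (1.5x pixels): lid knob (385,316); tins red (374,279), green (422,301), blue (346,259). Yellow candidates are (465,331), (507,315) and (548,343), and the one at (465,331) is the largest, so I choose it. The tray is at (550,397), floors blue and green in the near row, red and yellow in the far row. The mat is in the gripper's shadow near (330,300). The blue mug, remote, speaker and red book are not candidates.

```bash
cat >> h.py <<'E'
HUE={'red':[(0,6),(172,180)],'yellow':[(20,32)],'green':[(60,92)],'blue':[(100,125)]}
def blobs(f,col,amin=40,smin=110,vmin=30):
    h=cv2.cvtColor(f['img'],cv2.COLOR_RGB2HSV); m=np.zeros(h.shape[:2],np.uint8)
    for a,b in HUE[col]: m|=cv2.inRange(h,(a,smin,vmin),(b,255,255))
    m=cv2.morphologyEx(m,cv2.MORPH_CLOSE,np.ones((7,7)))
    P=cloud(f); n,l,s,c=cv2.connectedComponentsWithStats(m); out=[]
    for i in range(1,n):
        if s[i,4]<amin: continue
        q=P[(l==i)&(f['z_map']>0)]
        if len(q)<20: continue
        zt=np.percentile(q[:,2],90); t=q[np.abs(q[:,2]-zt)<.006]
        if not(.2<np.median(t[:,0])<1 and abs(np.median(t[:,1]))<.7 and zt<.1): continue
        (cx,cy),(w,hh),a=cv2.minAreaRect((t[:,:2]*1000).astype(np.float32))
        if w<hh: w,hh=hh,w; a+=90
        out.append((np.round(c[i]),int(s[i,4]),round(cx),round(cy),round(1000*zt),round(w),round(hh),round((a+90)%180-90)))
    return out
E
python3 - <<'E'
from h import *
for n in('scene','side','wrist'):
    f=grab(n); print(n)
    for c in HUE:
        for b in blobs(f,c): print(c,*b)
    P=cloud(f); z=P[...,2]
    # lid top band / knob
    for lo,hi in((.098,.106),(.13,.14)):
        h=cv2.cvtColor(f['img'],cv2.COLOR_RGB2HSV)
        m=(z>lo)&(z<hi)&(P[...,0]>.5)&(P[...,0]<.76)&(abs(P[...,1])<.2)&(f['z_map']>0)
        if m.sum()>10:print(lo,m.sum(),P[m].min(0),P[m].max(0),np.median(P[m],0))
    save(f,n+'1.png',None,1.5)
E
```

```text
scene
red [249. 186.] 181 478 -232 29 100 40 -15
red [343. 257.] 292 531 285 8 109 45 -90
yellow [319. 217.] 552 431 102 30 189 44 -15
yellow [365. 228.] 217 353 250 22 74 33 -35
yellow [377. 277.] 464 522 407 15 95 45 83
green [282. 203.] 74 461 -57 29 93 31 6
green [389. 270.] 197 466 412 7 105 36 88
blue [230. 174.] 125 467 -370 30 99 38 8
blue [355. 249.] 226 465 286 7 105 41 -90
0.098 13 [0.66345029 0.00813499 0.09848599] [0.68119047 0.02676645 0.10516108] [0.67283675 0.01866573 0.10206702]
side
red [286. 187.] 317 471 -239 34 100 42 -15
red [220. 307.] 670 536 282 10 108 52 89
yellow [157. 219.] 97 821 75 86 19 4 59
yellow [263. 256.] 473 467 90 34 99 41 -15
yellow [306. 273.] 286 328 112 26 75 31 -31
yellow [290. 312.] 350 347 247 26 75 29 -34
yellow [205. 349.] 1032 503 402 19 93 17 -86
green [226. 357.] 855 473 409 10 109 51 90
blue [242. 313.] 661 472 283 10 107 51 89
0.098 12 [ 0.65047906 -0.00171374  0.09846351] [0.70600701 0.02339705 0.10578625] [0.66041739 0.0190272  0.10089961]
wrist
red [171. 325.] 881 501 -244 32 47 39 -13
yellow [13. 77.] 920 353 98 24 30 27 60
yellow [115.  87.] 2499 471 88 32 100 40 -16
0.098 57 [0.65399056 0.00834666 0.09802216] [0.67603241 0.0220697  0.10582122] [0.66103962 0.02003924 0.10159362]
```

View pics/wrist0.png

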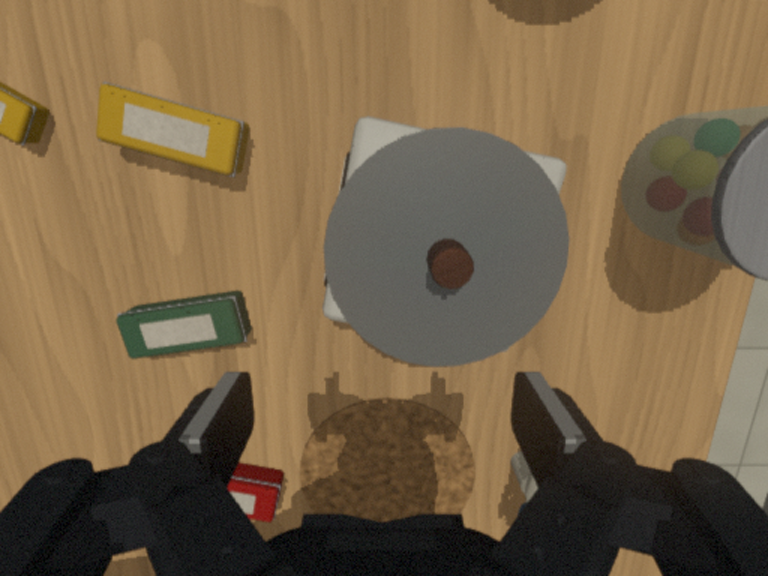

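Wrist view (1.5x pixels): lid centre (447,246), knob top (450,264). The large yellow tin is at (172,130) and measures 100x40 mm, while the other yellows measure 75x31, so the choice holds. The mat is at about (388,480), partly hidden by the gripper. Next I measure the lid, knob and mat precisely.

```bash
cat >> h.py <<'E'
def lidc(f,z,vlo=60,vhi=150,smax=45,amin=1500):
    h=cv2.cvtColor(f['img'],cv2.COLOR_RGB2HSV); m=cv2.inRange(h,(0,0,vlo),(180,smax,vhi))
    P=cloud(f); m[(np.abs(P[...,2]-z)>.012)]=0
    m=cv2.morphologyEx(m,cv2.MORPH_OPEN,np.ones((3,3)))
    c=max(cv2.findContours(m,0,1)[0],key=cv2.contourArea)
    q=np.array([onz(f,*p[0],z)[:2] for p in cv2.convexHull(c)]).astype(np.float32)
    return cv2.minEnclosingCircle(q*1000), np.median(P[m>0],0)
E
python3 - <<'E'
from h import *
for n in('scene','side','wrist'):
    f=grab(n); P=cloud(f)
    try: print(n,lidc(f,.0925))
    except Exception as e: print(n,e)
    h=cv2.cvtColor(f['img'],cv2.COLOR_RGB2HSV)
    # knob: brown at height >.11
    m=(P[...,2]>.108)&(P[...,2]<.135)&(P[...,0]>.6)&(P[...,0]<.75)&(abs(P[...,1]-.02)<.05)
    print('knob',m.sum(),P[m].min(0).round(3),P[m].max(0).round(3),np.median(P[m],0).round(4))
    for u,v in ((258,310),(200,315),(313,315)) if n=='wrist' else (((245,185),) if n=='side' else ((218,200),)):
        print(u,v,h[v,u],P[v,u].round(3))
    m=(P[...,2]<.02)&(P[...,0]>.5)&(P[...,0]<.75)&(P[...,1]<-.06)&(P[...,1]>-.3)
    # depth-based: mean z in cells
    g={}
    print('z rows', [(x,[int(1000*np.median(P[m&(abs(P[...,0]-x/100)<.01)&(abs(P[...,1]-y/100)<.01)][:,2])) if (m&(abs(P[...,0]-x/100)<.01)&(abs(P[...,1]-y/100)<.01)).sum()>4 else None for y in range(-28,-6,2)]) for x in range(50,74,2)])
E
```

```text
scene (((675.5399780273438, 20.018760681152344), 82.43902587890625), array([0.68170204, 0.02723786, 0.0896245 ]))
knob 42 [ 0.658 -0.     0.11 ] [0.682 0.026 0.122] [0.6711 0.0169 0.1182]
218 200 [ 15 129 111] [ 0.631 -0.249  0.003]
z rows [(50, [None, None, None, 2, -5, -3, -2, -3, None, None, None]), (52, [-2, 0, 5, 3, -3, -2, -3, None, None, None, None]), (54, [-2, -2, -2, -1, -2, -3, -3, None, None, None, None]), (56, [0, 0, 0, 0, 0, -1, None, None, None, None, None]), (58, [0, 0, 0, 0, 0, 0, None, None, None, None, None]), (60, [0, 0, 1, 0, 0, 0, 0, None, None, None, None]), (62, [0, 0, 0, 0, 0, 0, 1, None, None, None, None]), (64, [0, 1, 0, 0, 0, 0, 0, -2, None, None, None]), (66, [1, 0, 0, 1, 0, 0, 0, -2, None, None, None]), (68, [0, 0, 0, 0, 0, 0, -2, -2, None, None, None]), (70, [1, 0, 0, 0, 0, -1, -2, -3, -2, -3, None]), (72, [None, 0, 0, -1, -2, -2, -3, -3, -3, -2, -2])]
side (((661.2421875, 14.003030776977539), 82.626220703125), array([ 0.69773208, -0.01968701,  0.09271436]))
knob 58 [ 0.651 -0.003  0.11 ] [0.677 0.026 0.127] [0.6625 0.0146 0.1211]
245 185 [ 15 165  91] [
[... 770 characters left out ...]
0.124] [0.6657 0.0114 0.1221]
258 310 [ 15 148  79] [ 0.631 -0.224  0.004]
200 315 [ 16 127 131] [ 0.544 -0.234  0.003]
313 315 [ 17 134 145] [ 0.714 -0.234  0.003]
z rows [(50, [None, None, None, 0, 0, 0, 0, 0, 0, 0, 0]), (52, [0, 0, 2, 0, 0, 0, 0, 0, 0, 0, 0]), (54, [0, 0, 0, 0, 0, 0, 0, 0, 0, 0, 0]), (56, [3, 3, 3, 3, 3, 0, 0, 0, 0, 0, 0]), (58, [3, 3, 3, 3, 3, 3, 0, 0, 0, 0, 0]), (60, [3, 3, 3, 3, 3, 3, 2, 0, 0, 0, 0]), (62, [3, 3, 3, 3, 3, 3, 3, 0, 0, 0, None]), (64, [3, 3, 3, 3, 3, 3, 3, 0, 0, 0, None]), (66, [3, 3, 3, 3, 3, 3, 3, 0, 0, None, None]), (68, [3, 3, 3, 3, 3, 3, 0, 0, 0, None, None]), (70, [3, 3, 3, 3, 3, 0, 0, 0, 0, None, None]), (72, [0, 0, 0, 0, 0, 0, 0, 0, 0, 0, None])]
```

Run:
```python
import cv2
im=cv2.imread('pics/side1.png')[150:450,230:530]; cv2.imwrite('pics/sc.png',cv2.resize(im,None,fx=2,fy=2,interpolation=cv2.INTER_CUBIC))
```

```text
(no output)
```

View pics/sc.png

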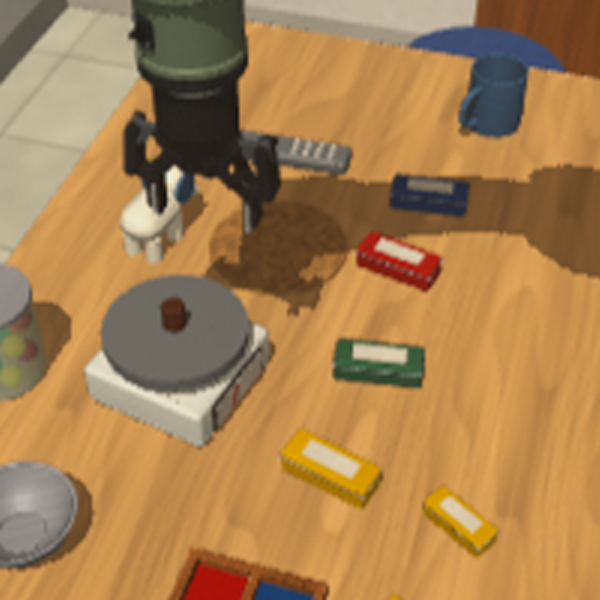

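The crop confirms the mat: an upright cork disc, with depth 3-4 mm inside y<-0.15. The large yellow tin is at (330,465) in the crop. The wrist fit gives a lid radius of 79 mm (expected 79), a lid top of 92.4 mm and a knob top of about 122 mm. All agree with the text, so I move above the knob.

```bash
python3 -m inch '[[0.048,0.206,0.2,0,0,0,1],[0.048,0.206,0.2,0,0,0,1],[0.048,0.206,0.2,0,0,0,1]]' 30
python3 - <<'E'
from h import *
f=grab('wrist'); P=cloud(f); print(lidc(f,.0925))
m=(P[...,2]>.116)&(P[...,2]<.13)&(abs(P[...,0]-.666)<.03)&(abs(P[...,1]-.01)<.03)
q=P[m]; print(cv2.minEnclosingCircle((q[:,:2]*1000).astype(np.float32)),np.median(q,0),(q.min(0)+q.max(0))/2)
E
```

```text
clock: 0.82
position: [0.666, 0.0094, 0.1804]
tool_rot: [-3.141, 0.0, 1.571]
force: [-0.1, -0.5, 1.2]
grip_width: 0.0855
finger_force: 0.0
(((666.7860717773438, 9.799281120300293), 78.4745864868164), array([0.66692177, 0.01986568, 0.09236368]))
((666.7557373046875, 9.68481731414795), 12.906309127807617) [0.66689516 0.01097069 0.12211062] [0.66656029 0.01001074 0.12011405]
```

```bash
python3 -m inch '[[0.002,0.003,0.15,0,0,0,1],[0.002,0.003,0.32,0,0,0,0.8],[0.002,0.003,0.32,0,0,0,0.4],[0.002,0.003,0.32,0,0,0,0],[0.002,0.003,0.32,0,0,0,0],[0.002,0.003,0.32,0,0,0,0],[0.002,0.003,0.32,0,0,0,0]]' 30
python3 -m inch '[[0,0,-0.05,0,0,0,0],[0,0,-0.2,0,0,0,0],[0,0,-0.45,0,0,0,0],[0,0,-0.45,0,0,0,0],[0,0,-0.45,0,0,0,0]]'
python3 - <<'E'
from h import *
f=grab('wrist'); P=cloud(f); z=P[...,2]; m=(f['z_map']>0)&(abs(P[...,0]-.667)<.12)&(abs(P[...,1]-.01)<.12)
print(np.histogram(z[m],np.arange(-.01,.3,.01)))
save(f,'w2.png',None,1.5)
E
```

```text
clock: 1.75
position: [0.6669, 0.01, 0.1167]
tool_rot: [3.141, -0.0, 1.571]
force: [0.4, 0.1, -0.4]
grip_width: 0.0001
finger_force: 0.0
clock: 2.38
position: [0.6667, 0.01, 0.2065]
tool_rot: [3.141, -0.0, 1.571]
force: [-0.7, 0.4, -0.7]
grip_width: 0.0001
finger_force: 0.0
(array([ 8802,  6854,     6,     5,     7,    26,  1407,    31,     0,
           6, 19719,    74,   102,   652,     0,     0,     0,     0,
           0,     0,     0,     0,     0,   362,   591,   677,   867,
        2983,  6255,  6732]), array([-0.01,  0.  ,  0.01,  0.02,  0.03,  0.04,  0.05,  0.06,  0.07,
        0.08,  0.09,  0.1 ,  0.11,  0.12,  0.13,  0.14,  0.15,  0.16,
        0.17,  0.18,  0.19,  0.2 ,  0.21,  0.22,  0.23,  0.24,  0.25,
        0.26,  0.27,  0.28,  0.29]))
```

View pics/w2.png

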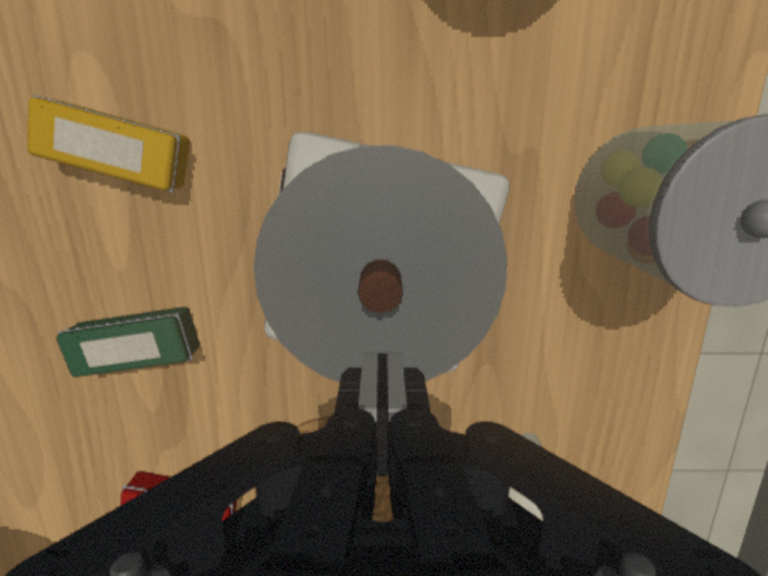

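Run:
```python
from h import *
f=grab('wrist'); P=cloud(f); o=bot.observe(); print(o['position'],o['force'],o['grip_width'])
for z in(.17,.18,.19,.2,.206): 
    c=f['R']@np.array([.6667,.010,z])+f['t']; print(z,c[:2]/c[2]*f['f']*1.5+1.5*np.array([f['cx'],f['cy']]))
for v in(354,358,365,380,395,405): print(v,P[int(v/1.5),255-8].round(4),P[int(v/1.5),255+8].round(4))
m=(P[...,2]>.112)&(P[...,2]<.13)&(abs(P[...,0]-.666)<.03)&(abs(P[...,1]-.01)<.03)
q=P[m];print(cv2.minEnclosingCircle((q[:,:2]*1000).astype(np.float32)),lidc(f,.0925))
print(-f['R'].T@f['t'],f['R'])
s=grab('side'); save(s,'s2.png',(150,100,300,280),3.3)
```

```text
[0.66631378 0.01000972 0.20545667] [ 0.29998454  0.03872517 -0.9302031 ] -0.00030393127480336996
0.17 [379.6803672  325.07206349]
0.18 [379.58371679 333.91705254]
0.19 [379.47711972 343.67231252]
0.2 [379.35895723 354.48598543]
0.206 [379.28169898 361.55629476]
354 [0.6638 0.0204 0.2207] [0.672  0.0205 0.221 ]
358 [0.6638 0.0197 0.2215] [0.6719 0.0207 0.2236]
365 [0.664  0.0208 0.2291] [0.6718 0.0205 0.2286]
380 [0.6643 0.0212 0.2395] [0.6715 0.0205 0.2383]
395 [0.6644 0.0207 0.2473] [0.6712 0.021  0.2477]
405 [0.6646 0.021  0.2531] [0.6711 0.021  0.253 ]
((666.9675903320312, 9.80725383758545), 12.870585441589355) (((666.6905517578125, 10.017558097839355), 78.54946899414062), array([0.66648   , 0.02194103, 0.09239327]))
[0.66770739 0.08831017 0.35919176] [[ 9.99999126e-01 -1.24066459e-03  4.56616309e-04]
 [-1.32086071e-03 -9.52117409e-01  3.05729774e-01]
 [ 5.54442321e-05 -3.05730110e-01 -9.52118216e-01]]
```

View pics/s2.png

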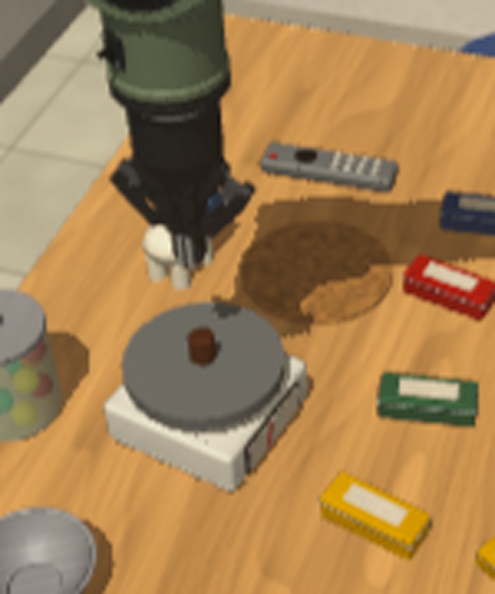

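The grasp missed: the fingers shut completely and the lid did not move. The wrist picture puts the fingertips about 15 mm above the reported TCP, where 17 mm below was expected. I check this in the side view.

Run:
```python
from h import *
for n in('side','scene'):
    f=grab(n); P=cloud(f)
    for z in(.17,.19,.206,.22,.24):
        c=f['R']@np.array([.6667,.010,z])+f['t']; print(n,z,(c[:2]/c[2]*f['f']+np.array([f['cx'],f['cy']])).round(1))
    m=(abs(P[...,0]-.667)<.03)&(abs(P[...,1]-.01)<.04)&(P[...,2]>.15)&(P[...,2]<.35)
    v,u=np.nonzero(m); i=np.argsort(P[m][:,2])[:8]; print(np.c_[u[i],v[i]].tolist(),P[m][i].round(3).tolist())
```

```text
side 0.17 [208.1 190.9]
side 0.19 [207.6 186.1]
side 0.206 [207.1 182.1]
side 0.22 [206.7 178.6]
side 0.24 [206.1 173.5]
[[206, 181], [207, 181], [209, 180], [208, 181], [205, 180], [204, 180], [208, 180], [210, 180]] [[0.666, 0.019, 0.218], [0.662, 0.021, 0.221], [0.657, 0.015, 0.221], [0.658, 0.02, 0.221], [0.668, 0.021, 0.223], [0.67, 0.022, 0.224], [0.659, 0.019, 0.224], [0.653, 0.018, 0.225]]
scene 0.17 [256.3 194.5]
scene 0.19 [256.4 189.3]
scene 0.206 [256.5 185.1]
scene 0.22 [256.7 181.4]
scene 0.24 [256.8 175.9]
[[255, 184], [257, 185], [256, 184], [254, 183], [257, 184], [259, 184], [258, 184], [260, 183]] [[0.674, 0.011, 0.213], [0.676, 0.022, 0.216], [0.675, 0.016, 0.216], [0.676, 0.008, 0.216], [0.673, 0.019, 0.217], [0.669, 0.023, 0.217], [0.672, 0.022, 0.217], [0.665, 0.024, 0.22]]
```

Both fixed cameras agree: the real fingertips are about 14 mm above the reported TCP when shut, roughly a 31 mm height offset. I work from measured tip heights and go lower.

```bash
python3 -m inch '[[0,0,0,0,0,0,1],[0,0,0,0,0,0,1],[0,0,0.2,0,0,0,1],[0,0,0.4,0,0,0,1],[0,0,0.5,0,0,0,1],[0,0,0.56,0,0,0,1],[0,0,0.60,0,0,0,1],[0,0,0.60,0,0,0,1]]' 30
python3 -m inch '[[0,0,0,0,0,0,0],[0,0,0,0,0,0,0],[0,0,0,0,0,0,0],[0,0,0,0,0,0,0],[0,0,0,0,0,0,0]]' 40
```

```text
clock: 3.62
position: [0.667, 0.01, 0.0866]
tool_rot: [3.141, 0.0, 1.571]
force: [-0.8, -0.1, -0.1]
grip_width: 0.0856
finger_force: 0.0
clock: 4.25
position: [0.6669, 0.01, 0.0864]
tool_rot: [3.141, -0.0, 1.571]
force: [0.2, -0.3, 1.1]
grip_width: 0.0247
finger_force: 40.1
```

```bash
python3 -m inch '[[0,0,-0.03,0,0,0,0],[0,0,-0.1,0,0,0,0],[0,0,-0.25,0,0,0,0],[0,0,-0.45,0,0,0,0],[0,0,-0.45,0,0,0,0]]'
cat > mat.py <<'E'
from h import *
from scipy.optimize import least_squares
for n in('side','scene','wrist'):
    f=grab(n); P=cloud(f); z=cv2.GaussianBlur(P[...,2].astype(np.float32),(5,5),0)
    m=((z>.002)&(z<.0075)&(abs(P[...,0]-.63)<.12)&(abs(P[...,1]+.235)<.12)).astype(np.uint8)
    m=cv2.morphologyEx(cv2.morphologyEx(m,2,np.ones((3,3))),3,np.ones((5,5)))
    k,l,s,c=cv2.connectedComponentsWithStats(m)
    if k<2: continue
    i=1+np.argmax(s[1:,4]); m=(l==i)
    q=P[m][:,:2]
    # hexbin: maximize coverage: circle R=.088 fit on convex hull by least squares
    hl=cv2.convexHull((q*1000).astype(np.float32))[:,0]
    r=least_squares(lambda p:np.hypot(*(hl-p[:2]).T)-p[2],[630,-235,88],loss='soft_l1'); r2=least_squares(lambda p:np.hypot(*(hl-p).T)-88,[630,-235],loss='soft_l1')
    print(n,m.sum(),q.min(0),q.max(0),np.median(P[m][:,2]),r.x.round(1),r2.x.round(1))
    save(f,'mat_'+n+'.png',None,1.5)
E
python3 mat.py
```

```text
clock: 4.88
position: [0.6685, 0.01, 0.1804]
tool_rot: [3.136, -0.0, 1.571]
force: [0.1, 0.2, -1.9]
grip_width: 0.0246
finger_force: 40.2
side 908 [ 0.5411753  -0.32840436] [ 0.70711069 -0.15101943] 0.0042352498585014105 [ 629.6 -238.6   89.1] [ 628.5 -238.2]
```

Run:
```python
from h import *
for n in('side','scene'):
    f=grab(n); P=cloud(f)
    m=(P[...,2]>.03)&(P[...,2]<.12)&(P[...,0]>.55)&(P[...,0]<1)&(P[...,1]<-.11)&(P[...,1]>-.4)&(f['img'].min(-1)>90)
    print(n,m.sum(),np.percentile(P[m],[2,50,98],axis=0).round(3).tolist())
```

```text
side 3 [[0.763, -0.189, 0.065], [0.764, -0.188, 0.068], [0.767, -0.182, 0.07]]
scene 388 [[0.753, -0.251, 0.031], [0.791, -0.195, 0.065], [0.815, -0.156, 0.087]]
```

```bash
python3 -m inch '[[-0.2,-0.05,-0.05,0,0,0,0],[-0.45,-0.1,-0.05,0,0,0,0],[-0.7,-0.18,-0.05,0,0,0,0],[-0.95,-0.18,-0.05,0,0,0,0],[-0.95,-0.18,-0.05,0,0,0,0],[-0.95,-0.18,-0.05,0,0,0,0]]'
python3 -m inch '[[-0.15,0,0,0,0,0,0],[-0.3,0,0.1,0,0,0,0],[-0.3,0,0.4,0,0,0,0],[-0.3,0,0.7,0,0,0,0],[-0.3,0,0.78,0,0,0,0],[-0.3,0,0.8,0,0,0,0],[-0.3,0,0.8,0,0,0,0]]'
```

```text
clock: 5.88
position: [0.6306, -0.1794, 0.1855]
tool_rot: [-3.14, -0.001, 1.571]
force: [0.1, -0.0, -0.9]
grip_width: 0.0247
finger_force: 40.2
clock: 6.75
position: [0.632, -0.2401, 0.0283]
tool_rot: [3.139, 0.001, 1.571]
force: [-0.3, -0.6, -1.2]
grip_width: 0.0245
finger_force: 40.2
```

```bash
python3 -m inch '[[0,-0.005,0.03,0,0,0,0],[0,-0.005,0.05,0,0,0,0],[0,-0.005,0.06,0,0,0,0],[0,-0.005,0.06,0,0,0,0]]'
python3 -m inch '[[0,0,0,0,0,0,0.5],[0,0,0,0,0,0,1],[0,0,0,0,0,0,1],[0,0,0,0,0,0,1],[0,0,-0.3,0,0,0,1],[0,0,-0.6,0,0,0,1],[0.3,0,-0.9,0,0,0,1],[0.6,-0.1,-0.9,0,0,0,1],[0.9,-0.3,-0.9,0,0,0,1],[0.9,-0.3,-0.9,0,0,0,1]]'
python3 - <<'E'
from h import *
f=grab('wrist');save(f,'w3.png',None,1.5); P=cloud(f)
m=(P[...,2]>.08)&(P[...,2]<.1)&(abs(P[...,0]-.667)<.1)&(abs(P[...,1]-.01)<.1)
q=P[m];print('pan',cv2.minEnclosingCircle(cv2.convexHull((q[:,:2]*1000).astype(np.float32))),np.median(q,0))
for n in('wrist','side','scene'):
    f=grab(n);P=cloud(f)
    if n!='wrist':
        try: print(lidc(f,.022))
        except Exception as e: print(e)
    print(n)
    for c in HUE:
        for b in blobs(f,c): print(c,*b)
save(f,'x.png'); save(grab('side'),'s3.png',(130,90,430,384),2)
E
```

```text
clock: 7.25
position: [0.6301, -0.2402, 0.0162]
tool_rot: [3.141, 0.0, 1.571]
force: [-10.8, 3.2, 27.1]
grip_width: 0.0248
finger_force: 43.0
clock: 8.5
position: [0.5686, -0.0568, 0.1948]
tool_rot: [3.141, -0.001, 1.574]
force: [0.9, -0.4, 0.5]
grip_width: 0.0855
finger_force: 0.0
pan ((666.9677124023438, 9.17380428314209), 70.13401794433594) [0.66643416 0.01504922 0.0921083 ]
wrist
red [195. 304.] 1550 484 -241 32 81 38 -13
red [304. 309.] 88 637 -231 47 8 3 -33
yellow [35. 18.] 1210 347 101 24 40 30 -29
yellow [158.  28.] 3077 471 88 33 100 40 -15
(((1815.42236328125, -1007.8253784179688), 713.7552490234375), array([ 0.79036141, -0.3081086 ,  0.02206591]))
side
red [286. 187.] 319 471 -239 34 98 44 -11
red [220. 307.] 670 536 282 11 109 53 89
yellow [157. 219.] 96 822 78 88 18 4 63
yellow [263. 256.] 473 467 90 34 100 41 -15
yellow [306. 273.] 284 328 111 26 74 32 -31
yellow [290. 312.] 352 347 247 26 75 30 -32
yellow [205. 350.] 1045 504 405 20 102 12 88
green [226. 357.] 854 473 408 10 109 51 -90
blue [242. 313.] 660 472 283 10 108 51 89
(((640.4218139648438, -229.46766662597656), 83.04022979736328), array([ 0.65778314, -0.22042234,  0.01838345]))
scene
red [249. 187.] 179 480 -233 29 103 41 -14
red [343. 257.] 292 530 285 8 107 45 88
yellow [319. 217.] 553 430 106 30 190 46 -15
yellow [365. 228.] 218 351 250 23 74 37 -34
yellow [376. 278.] 425 522 410 9 110 67 87
green [281. 204.] 101 462 -57 29 93 33 4
green [388. 269.] 207 467 411 7 104 34 -90
blue [212. 154.] 53 407 -546 64 0 0 0
blue [230. 174.] 134 470 -368 29 98 35 7
blue [355. 249.] 226 466 286 7 105 38 89
```

View pics/s3.png

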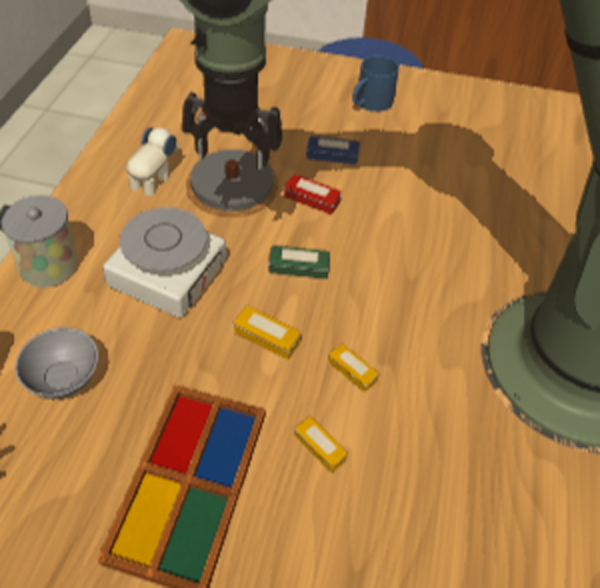

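The lid (side crop (232,185)) sits on the mat, and the pan is bare and measured at (0.667, 0.009, 0.092). Next is the red tin: turn and look at it from close by.

```bash
cat > tin.py <<'E'
import sys
from h import *
col=sys.argv[1]; R=None
f=grab('wrist'); o=bot.observe(); yaw=o['tool_rot'][2]; p=o['position']
for b in blobs(f,col,300): print(*b)
print('tcp',p.round(4),'yaw',np.degrees(yaw).round(1))
def shift(tx,ty,tz,tyaw=None):
    d=np.array([tx,ty])-p[:2]; c,s=np.cos(yaw),np.sin(yaw)
    r=0 if tyaw is None else -((tyaw-np.degrees(yaw)+180)%360-180)/90
    return np.round([(d[0]*c+d[1]*s)/.2,(d[0]*s-d[1]*c)/.2,(p[2]-tz)/.2,r],4)
if len(sys.argv)>2: print('rows',shift(*map(float,sys.argv[2:])))
E
python3 -m inch '[[-0.25,-0.05,0,0,0,-0.1,1],[-0.5,-0.1,0,0,0,-0.2,1],[-0.75,-0.15,0,0,0,-0.3,1],[-0.99,-0.18,0,0,0,-0.42,1],[-0.99,-0.18,0,0,0,-0.53,1],[-0.99,-0.18,0,0,0,-0.64,1],[-0.99,-0.18,0,0,0,-0.75,1],[-0.99,-0.18,0,0,0,-0.844,1],[-0.99,-0.18,0,0,0,-0.844,1]]'
python3 tin.py red
```

```text
clock: 9.88
position: [0.5335, -0.2594, 0.1939]
tool_rot: [3.141, -0.0, 2.894]
force: [-0.2, 0.2, -0.1]
grip_width: 0.0853
finger_force: 0.0
[258. 107.] 2422 475 -240 33 98 39 -13
tcp [ 0.5335 -0.2591  0.194 ] yaw 165.7
```

```bash
python3 tin.py red .475 -.240 -.005 166.3
python3 - <<'E'
from h import *
f=grab('wrist');P=cloud(f);o=bot.observe()
v,u=np.nonzero((P[...,2]>o['position'][2]-.03)&(P[...,2]<o['position'][2]+.06)&(f['z_map']>0))
z=P[v,u,2]; print(len(z),np.percentile(z,[0,1,3,10])-o['position'][2], P[v,u][z<np.percentile(z,2)].mean(0))
E
```

```text
[258. 108.] 2417 475 -240 33 99 39 -12
tcp [ 0.5336 -0.2589  0.194 ] yaw 165.7
rows [ 0.3072  0.0189  0.9952 -0.007 ]
4614 [0.02331652 0.02515938 0.02708911 0.03100054] [ 0.53479713 -0.2615837   0.21919481]
```

```bash
python3 -m inch '[[0.307,0.019,0.2,0,0,-0.007,1],[0.307,0.019,0.5,0,0,-0.007,1],[0.307,0.019,0.75,0,0,-0.007,1],[0.307,0.019,0.9,0,0,-0.007,1],[0.307,0.019,0.985,0,0,-0.007,1],[0.307,0.019,0.985,0,0,-0.007,1]]'
python3 -m inch '[[0,0,0,0,0,0,0],[0,0,0,0,0,0,0],[0,0,0,0,0,0,0],[0,0,0,0,0,0,0],[0,0,0,0,0,0,0]]' 50
python3 -m inch '[[0,0,-0.05,0,0,0,0],[0,0,-0.2,0,0,0,0],[0,0,-0.5,0,0,0,0],[0,0,-0.8,0,0,0,0],[0,0,-0.8,0,0,0,0],[0,0,-0.8,0,0,0,0]]'
python3 tin.py red .667 .0095 .170; python3 -c "
from h import *
for n in('side','wrist'): print(*blobs(grab(n),'red',150),sep='\n')
print(bot.observe()['force'])"
```

```text
clock: 10.78
position: [0.475, -0.2393, -0.0031]
tool_rot: [-3.142, -0.001, 2.907]
force: [-0.6, 0.3, 0.3]
grip_width: 0.0852
finger_force: 0.0
clock: 11.4
position: [0.4756, -0.2398, -0.0017]
tool_rot: [-3.141, 0.001, 2.907]
force: [-2.9, 0.8, 12.7]
grip_width: 0.0391
finger_force: 49.6
clock: 12.15
position: [0.4747, -0.2395, 0.1573]
tool_rot: [-3.141, -0.0, 2.907]
force: [-0.1, -0.6, -3.0]
grip_width: 0.0389
finger_force: 51.6
tcp [ 0.4745 -0.2393  0.1566] yaw 166.6
rows [-0.6477  1.4332 -0.0668  0.    ]
(array([220., 307.]), 670, 536, 282, 11, 109, 52, 90)

[-0.2606601   0.47954341 -1.68070605]
```

Run:
```python
from h import *
for n in('side','scene'):
    f=grab(n);P=cloud(f);h=cv2.cvtColor(f['img'],cv2.COLOR_RGB2HSV)
    m=((h[...,0]<7)|(h[...,0]>171))&(h[...,1]>110)&(P[...,2]>.05)&(P[...,2]<.3)&(abs(P[...,0]-.475)<.1)&(abs(P[...,1]+.24)<.1)
    v,u=np.nonzero(m);print(n,m.sum(),u.min(),u.max(),v.min(),v.max(),np.percentile(P[m],[2,50,98],axis=0).round(3).tolist())
    if n=='side': save(f,'s4.png',(int(u.mean())-50,int(v.mean())-50,int(u.mean())+50,int(v.mean())+40),6)
```

```text
side 239 275 304 145 163 [[0.421, -0.255, 0.164], [0.454, -0.22, 0.184], [0.517, -0.19, 0.221]]
scene 150 238 262 145 158 [[0.433, -0.259, 0.161], [0.5, -0.223, 0.179], [0.527, -0.202, 0.197]]
```

View pics/s4.png

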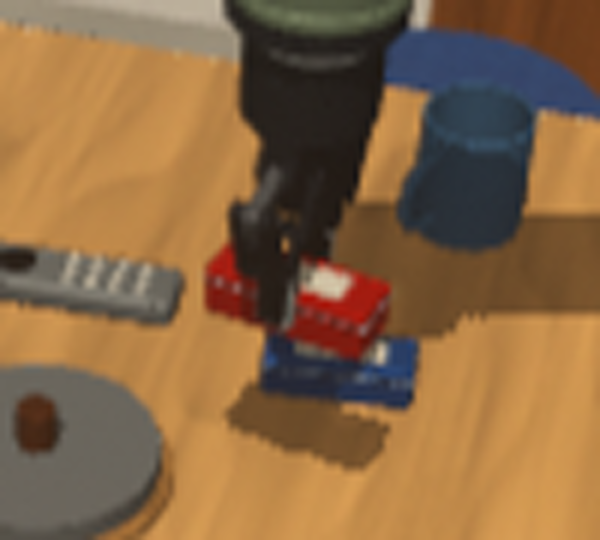

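The crop shows the red tin held level across its middle, with the tips about 13 mm above its underside as planned. The blue tin, remote and mug are undisturbed. Next is carrying it to the pan while turning back.

```bash
python3 -m inch '[[-0.06,0.13,0,0,0,0.1,0],[-0.12,0.28,0,0,0,0.2,0],[-0.2,0.45,0,0,0,0.3,0],[-0.28,0.6,0,0,0,0.41,0],[-0.35,0.78,0,0,0,0.52,0],[-0.45,0.95,0,0,0,0.63,0],[-0.45,0.95,0,0,0,0.74,0],[-0.45,0.95,0,0,0,0.85,0],[-0.45,0.95,0,0,0,0.85,0]]'
python3 tin.py red .667 .0095 .0823 90
```

```text
clock: 13.52
position: [0.6065, -0.0751, 0.1566]
tool_rot: [-3.14, 0.0, 1.574]
force: [-0.8, -0.4, -1.9]
grip_width: 0.0391
finger_force: 51.6
tcp [ 0.6065 -0.0752  0.1567] yaw 90.3
rows [0.4217 0.3048 0.372  0.0038]
```

```bash
python3 -m inch '[[0.2,0.15,0,0,0,0,0],[0.42,0.305,0,0,0,0.003,0],[0.42,0.305,0,0,0,0.003,0],[0.42,0.305,0.2,0,0,0.003,0],[0.42,0.305,0.3,0,0,0.003,0],[0.42,0.305,0.34,0,0,0.003,0],[0.42,0.305,0.36,0,0,0.003,0],[0.42,0.305,0.373,0,0,0.003,0],[0.42,0.305,0.373,0,0,0.003,0],[0.42,0.305,0.373,0,0,0.003,0]]'
python3 -c "
from h import *
for i in range(4): grab('side'); print(bot.observe()['force'].round(1))"
```

```text
clock: 14.82
position: [0.668, 0.0085, 0.0833]
tool_rot: [3.141, 0.0, 1.568]
force: [0.8, -1.3, -0.7]
grip_width: 0.0389
finger_force: 51.9
[ 0.4  0.1 -0.1]
[ 1.  -1.4  0.5]
[ 0.2 -1.3 -0.2]
[ 1.2 -0.8 -0.4]
```

```bash
python3 -m inch '[[0,0,0,0,0,0,0.55],[0,0,0,0,0,0,0.65],[0,0,0,0,0,0,0.8],[0,0,0,0,0,0,1],[0,0,-0.1,0,0,0,1],[0,0,-0.3,0,0,0,1],[-0.2,0,-0.4,0,0,0,1],[-0.2,0,-0.4,0,0,0,1],[-0.2,0,-0.4,0,0,0,1],[-0.2,0,-0.4,0,0,0,1],[-0.2,0,-0.4,0,0,0,1],[-0.2,0,-0.4,0,0,0,1],[-0.2,0,-0.4,0,0,0,1],[-0.2,0,-0.4,0,0,0,1],[-0.2,0,-0.4,0,0,0,1],[-0.2,0,-0.4,0,0,0,1],[-0.2,0,-0.4,0,0,0,1],[-0.2,0,-0.4,0,0,0,1],[-0.2,0,-0.4,0,0,0,1]]'
cat > pan.py <<'E'
import sys
from h import *
import h
def go(col):
    f=grab('wrist');P=cloud(f);hs=cv2.cvtColor(f['img'],cv2.COLOR_RGB2HSV);m=np.zeros(hs.shape[:2],bool)
    for a,b in HUE[col]: m|=(hs[...,0]>=a)&(hs[...,0]<=b)&(hs[...,1]>90)
    m&=(abs(P[...,0]-.667)<.09)&(abs(P[...,1]-.01)<.09)&(P[...,2]>.085)&(P[...,2]<.14)
    q=P[m]; zt=np.percentile(q[:,2],80); t=q[abs(q[:,2]-zt)<.005]
    pm=(P[...,2]>.07)&(P[...,2]<.096)&(np.hypot(P[...,0]-.667,P[...,1]-.0095)<.068)&~m&(hs[...,1]<60)
    print('tin',m.sum(),cv2.minAreaRect((t[:,:2]*1000).astype(np.float32)),'top',np.median(t[:,2]).round(4),'pan z',np.median(P[pm][:,2]).round(4),pm.sum())
go(sys.argv[1]); go(sys.argv[1])
E
python3 pan.py red; python3 tin.py red .667 .0095 .0823 90
```

```text
clock: 17.4
position: [0.6675, -0.0314, 0.1627]
tool_rot: [-3.142, 0.0, 1.568]
force: [-0.3, -0.0, -0.4]
grip_width: 0.0856
finger_force: 0.0
tin 5450 ((669.1417846679688, 10.526321411132812), (39.77617645263672, 98.84070587158203), 0.319875568151474) top 0.1166 pan z 0.0848 15575
tin 5440 ((669.1937866210938, 10.5977783203125), (39.750606536865234, 98.65168762207031), 0.3750001788139343) top 0.1166 pan z 0.0848 15581
tcp [ 0.6675 -0.0314  0.1627] yaw 89.8
rows [ 0.2045 -0.0031  0.402  -0.002 ]
```

The tin is in the middle of the pan (within 2 mm), the pan is still at 84.8 mm and 7.2 mm sunk, so not bottomed. I regrasp it and head towards the tray.

```bash
python3 -m inch '[[0.21,0.007,0,0,0,0,1],[0.21,0.007,0.1,0,0,0,1],[0.21,0.007,0.3,0,0,0,0.8],[0.21,0.007,0.38,0,0,0,0.7],[0.21,0.007,0.398,0,0,0,0.6],[0.21,0.007,0.398,0,0,0,0.5],[0.21,0.007,0.398,0,0,0,0],[0.21,0.007,0.398,0,0,0,0],[0.21,0.007,0.398,0,0,0,0],[0.21,0.007,0.398,0,0,0,0]]' 50
python3 -m inch '[[0,0,-0.05,0,0,0,0],[0,0,-0.2,0,0,0,0],[0,0,-0.4,0,0,0,0],[0.1,-0.2,-0.4,0,0,0,0],[0.25,-0.4,-0.4,0,0,0,0],[0.45,-0.68,-0.4,0,0,0,0],[0.45,-0.68,-0.4,0,0,0,0],[0.45,-0.68,-0.4,0,0,0,0]]'
python3 - <<'E'
from h import *
f=grab('wrist'); P=cloud(f); save(f,'w5.png',None,1.5)
for c in HUE:
    for b in blobs(f,c,400,90,25):
        print(c,*b)
m=(P[...,2]>.017)&(P[...,2]<.024)&(P[...,1]>.1)&(P[...,0]>.38)&(P[...,0]<.62)
q=P[m]; print('walls',cv2.minAreaRect((q[:,:2]*1000).astype(np.float32)),np.percentile(q,[1,50,99],axis=0))
print(bot.observe()['position'])
E
```

```text
clock: 18.8
position: [0.6693, 0.0106, 0.0833]
tool_rot: [3.141, -0.0, 1.568]
force: [1.3, -1.4, 0.7]
grip_width: 0.0392
finger_force: 55.8
clock: 19.8
position: [0.5335, 0.1013, 0.1638]
tool_rot: [3.141, -0.0, 1.568]
force: [0.0, -0.6, -2.3]
grip_width: 0.0392
finger_force: 55.5
red [256.  19.] 2321 537 247 9 54 32 0
yellow [59. 28.] 1995 352 245 24 72 30 -33
yellow [ 57. 165.] 2187 331 111 24 75 31 -31
yellow [171. 181.] 1879 457 92 32 73 40 -16
blue [185.  18.] 2140 472 248 9 53 31 -1
walls ((476.9411926269531, 181.86428833007812), (193.74876403808594, 155.66233825683594), 0.074833944439888) [[0.38143147 0.11175095 0.01747809]
 [0.50227841 0.22792666 0.01988506]
 [0.57294335 0.25869286 0.02355934]]
[0.53394912 0.10065637 0.16356125]
```

View pics/w5.png

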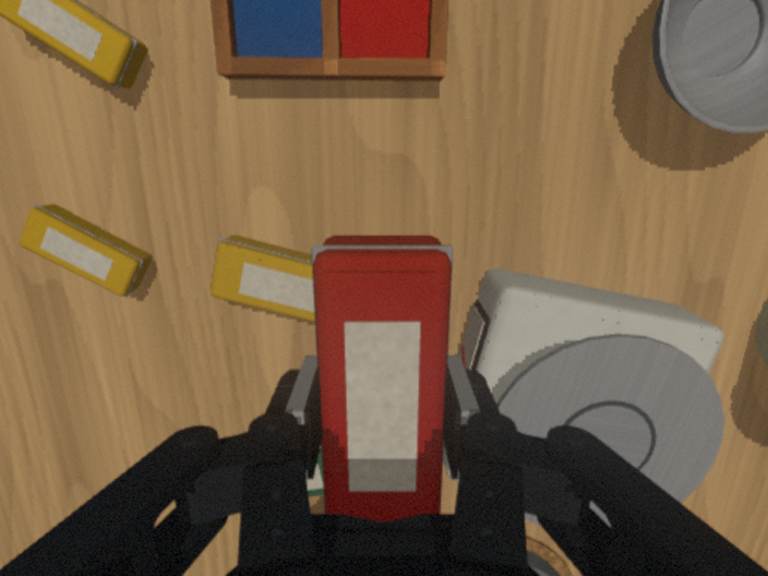

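The wrist view shows the red tin gripped squarely, with the tray's near wall at (332,67), blue floor (280,25) and red floor (385,25), walls axis-parallel. I move closer and measure the floors.

```bash
python3 -m inch '[[0.25,0,0,0,0,0,0],[0.5,0,0,0,0,0,0],[0.5,0,0,0,0,0,0],[0.5,0,0,0,0,0,0]]'
python3 - <<'E'
from h import *
f=grab('wrist'); P=cloud(f)
for c in HUE:
    for b in blobs(f,c,400,90,25):
        if b[4]<16: print(c,*b)
h=cv2.cvtColor(f['img'],cv2.COLOR_RGB2HSV)
m=(P[...,2]>.016)&(P[...,2]<.024)&(P[...,1]>.2)&(P[...,0]>.42)&(P[...,0]<.6)&(h[...,1]>60)
q=P[m]; print('walls',cv2.minAreaRect((q[:,:2]*1000).astype(np.float32)),np.percentile(q,[.3,50,99.7],axis=0).round(4).tolist())
E
python3 tin.py red .537 .2885 .01
```

```text
clock: 20.35
position: [0.5343, 0.2, 0.1628]
tool_rot: [-3.141, 0.001, 1.566]
force: [0.3, -0.7, -1.2]
grip_width: 0.0388
finger_force: 55.6
red [255.  83.] 7039 537 286 9 114 54 89
blue [189.  82.] 6582 472 287 9 113 53 89
walls ((504.9217834472656, 288.9898376464844), (139.260986328125, 138.36036682128906), 89.3625259399414) [[0.4362, 0.2204, 0.0162], [0.505, 0.3056, 0.0198], [0.5742, 0.3574, 0.022]]
[255.  82.] 7037 537 286 9 115 54 89
tcp [0.5343 0.1995 0.163 ] yaw 89.7
rows [0.445  0.0114 0.765  0.    ]
```

```bash
python3 -m inch '[[0.2,0.014,0.1,0,0,0,0],[0.435,0.014,0.2,0,0,-0.003,0],[0.435,0.014,0.45,0,0,-0.003,0],[0.435,0.014,0.6,0,0,-0.003,0],[0.435,0.014,0.7,0,0,-0.003,0],[0.435,0.014,0.75,0,0,-0.003,0],[0.435,0.014,0.775,0,0,-0.003,0],[0.435,0.014,0.775,0,0,-0.003,0]]'
```

```text
clock: 21.45
position: [0.5371, 0.2881, 0.0086]
tool_rot: [3.141, -0.0, 1.572]
force: [0.1, 1.0, -1.4]
grip_width: 0.0393
finger_force: 55.5
```

```bash
python3 -m inch '[[0,0,0.008,0,0,0,0],[0,0,0.008,0,0,0,0]]'
python3 -m inch '[[0,0,0,0,0,0,0.55],[0,0,0,0,0,0,0.6],[0,0,0,0,0,0,0.62],[0,0,-0.15,0,0,0,0.62],[0,0,-0.4,0,0,0,0.62],[-0.15,0,-0.65,0,0,0,1],[-0.4,0,-0.85,0,0,-0.1,1],[-0.7,-0.04,-0.85,0,0,-0.2,1],[-0.98,-0.04,-0.85,0,0,-0.3,1],[-0.98,-0.04,-0.85,0,0,-0.41,1],[-0.98,-0.04,-0.85,0,0,-0.52,1],[-0.98,-0.04,-0.85,0,0,-0.63,1],[-0.98,-0.04,-0.85,0,0,-0.74,1],[-0.98,-0.04,-0.85,0,0,-0.83,1],[-0.98,-0.04,-0.85,0,0,-0.83,1]]'
python3 tin.py yellow
python3 - <<'E'
from h import *
f=grab('side')
for c in('red','blue'): print(c,*blobs(f,c),sep='\n')
save(f,'s6.png',(150,90,400,384),2)
E
```

```text
clock: 21.7
position: [0.5373, 0.2883, 0.0076]
tool_rot: [3.14, -0.001, 1.572]
force: [-1.0, -1.1, 7.3]
grip_width: 0.039
finger_force: 61.3
clock: 23.58
position: [0.529, 0.0918, 0.1765]
tool_rot: [3.141, -0.0, 2.875]
force: [0.0, -0.2, -0.0]
grip_width: 0.0852
finger_force: 0.0
[235. 114.] 2836 471 88 33 98 40 -15
tcp [0.529  0.0918 0.1765] yaw 164.6
red
(array([220., 306.]), 715, 536, 289, 42, 100, 40, -90)
blue
(array([295., 165.]), 158, 462, -373, 34, 93, 37, 8)
(array([242., 313.]), 660, 472, 282, 10, 108, 52, 89)
```

View pics/s6.png

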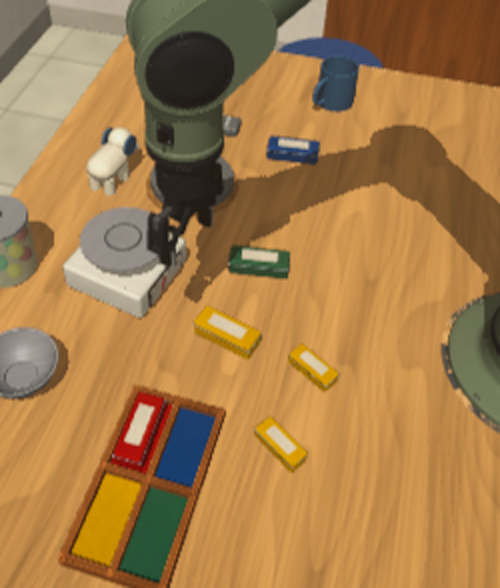

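Red lies flat in its compartment (crop (138,430), top 42 mm, within 2 mm of the floor's centre). Next the large yellow tin, measured at (0.471, 0.088) with a 98x40 mm top.

```bash
python3 tin.py yellow .471 .088 -.003 164.8
```

```text
[234. 114.] 2762 470 88 33 98 39 -16
tcp [0.529  0.0919 0.1765] yaw 164.6
rows [ 0.2745 -0.096   0.8976 -0.0022]
```

```bash
python3 -m inch '[[0.275,-0.096,0.2,0,0,0,1],[0.275,-0.096,0.45,0,0,0,1],[0.275,-0.096,0.7,0,0,0,1],[0.275,-0.096,0.83,0,0,0,1],[0.275,-0.096,0.893,0,0,0,1],[0.275,-0.096,0.893,0,0,0,0.6],[0.275,-0.096,0.893,0,0,0,0],[0.275,-0.096,0.893,0,0,0,0],[0.275,-0.096,0.893,0,0,0,0],[0.275,-0.096,0.893,0,0,0,0]]' 50
python3 -m inch '[[0,0,-0.05,0,0,0,0],[0,0,-0.2,0,0,0,0],[0,0,-0.5,0,0,0,0],[-0.15,-0.02,-0.8,0,0,0.1,0],[-0.35,-0.04,-0.8,0,0,0.2,0],[-0.55,-0.06,-0.8,0,0,0.3,0],[-0.75,-0.08,-0.8,0,0,0.41,0],[-0.95,-0.11,-0.8,0,0,0.52,0],[-0.95,-0.11,-0.8,0,0,0.63,0],[-0.95,-0.11,-0.8,0,0,0.74,0],[-0.95,-0.11,-0.8,0,0,0.83,0],[-0.95,-0.11,-0.8,0,0,0.83,0]]'
python3 tin.py yellow .666 .0095 .082 90 | tail -2;python3 -c "
from h import *
a=[]
for i in range(4): a.append(bot.observe()['force']); grab('side')
print(np.mean(a,0))"
```

```text
clock: 24.98
position: [0.4716, 0.0879, -0.0009]
tool_rot: [3.141, 0.002, 2.876]
force: [-2.3, -0.8, 12.0]
grip_width: 0.0389
finger_force: 49.9
clock: 26.48
position: [0.6483, 0.017, 0.1587]
tool_rot: [3.141, -0.0, 1.573]
force: [-0.2, -0.1, -2.2]
grip_width: 0.0389
finger_force: 51.7
tcp [0.6483 0.017  0.1585] yaw 90.3
rows [-0.0381  0.0882  0.3827  0.0031]
[ 0.04885699 -0.06137017 -3.0004764 ]
```

```bash
python3 -m inch '[[-0.038,0.088,0.1,0,0,0.003,0],[-0.038,0.088,0.2,0,0,0.003,0],[-0.038,0.088,0.3,0,0,0.003,0],[-0.038,0.088,0.34,0,0,0.003,0],[-0.038,0.088,0.365,0,0,0.003,0],[-0.038,0.088,0.38,0,0,0.003,0],[-0.038,0.088,0.38,0,0,0.003,0],[-0.038,0.088,0.38,0,0,0.003,0]]'
python3 -m inch '[[0,0,0,0,0,0,0.55],[0,0,0,0,0,0,0.65],[0,0,0,0,0,0,0.8],[0,0,0,0,0,0,1],[0,0,-0.1,0,0,0,1],[0,0,-0.3,0,0,0,1],[-0.2,0,-0.4,0,0,0,1],[-0.2,0,-0.4,0,0,0,1],[-0.2,0,-0.4,0,0,0,1],[-0.2,0,-0.4,0,0,0,1],[-0.2,0,-0.4,0,0,0,1],[-0.2,0,-0.4,0,0,0,1],[-0.2,0,-0.4,0,0,0,1],[-0.2,0,-0.4,0,0,0,1],[-0.2,0,-0.4,0,0,0,1],[-0.2,0,-0.4,0,0,0,1],[-0.2,0,-0.4,0,0,0,1],[-0.2,0,-0.4,0,0,0,1],[-0.2,0,-0.4,0,0,0,1]]'
python3 pan.py yellow; python3 tin.py yellow .667 .0095 .0823 90 |tail -2
```

```text
clock: 27.72
position: [0.6663, 0.0094, 0.0824]
tool_rot: [3.141, -0.0, 1.568]
force: [-2.0, 0.8, -0.8]
grip_width: 0.039
finger_force: 52.0
clock: 30.1
position: [0.6659, -0.0308, 0.1619]
tool_rot: [-3.142, 0.0, 1.568]
force: [0.1, 0.4, 0.2]
grip_width: 0.086
finger_force: 0.0
tin 5526 ((667.6124267578125, 12.318618774414062), (98.64030456542969, 39.889862060546875), 89.76752471923828) top 0.1156 pan z 0.0838 15474
tin 5522 ((667.6078491210938, 12.347164154052734), (98.59644317626953, 39.88010025024414), 89.71125030517578) top 0.1156 pan z 0.0838 15453
tcp [ 0.6659 -0.0307  0.1619] yaw 89.8
rows [ 0.2012  0.0046  0.3979 -0.002 ]
```

```bash
python3 -m inch '[[0.213,0.005,0,0,0,0,1],[0.213,0.005,0.1,0,0,0,1],[0.213,0.005,0.3,0,0,0,0.8],[0.213,0.005,0.38,0,0,0,0.7],[0.213,0.005,0.398,0,0,0,0.6],[0.213,0.005,0.398,0,0,0,0.5],[0.213,0.005,0.398,0,0,0,0],[0.213,0.005,0.398,0,0,0,0],[0.213,0.005,0.398,0,0,0,0],[0.213,0.005,0.398,0,0,0,0]]' 50
python3 -m inch '[[0,0,-0.05,0,0,0,0],[0,0,-0.2,0,0,0,0],[0.1,0,-0.4,0,0,0,0],[0.35,-0.2,-0.4,0,0,0,0],[0.6,-0.4,-0.4,0,0,0,0],[0.8,-0.65,-0.4,0,0,0,0],[0.98,-0.65,-0.4,0,0,0,0],[0.98,-0.65,-0.4,0,0,0,0]]'
python3 -m inch '[[0.25,0,0,0,0,0,0],[0.5,0,0,0,0,0,0],[0.5,0,0,0,0,0,0],[0.5,0,0,0,0,0,0]]'
python3 tin.py yellow .537 .411 .007; python3 tin.py green | head -2
```

```text
clock: 31.5
position: [0.6674, 0.0118, 0.0825]
tool_rot: [3.141, -0.0, 1.568]
force: [1.8, -0.4, 0.3]
grip_width: 0.039
finger_force: 55.8
clock: 32.5
position: [0.5366, 0.2118, 0.1629]
tool_rot: [-3.141, -0.001, 1.572]
force: [-0.3, -0.4, -2.5]
grip_width: 0.039
finger_force: 55.4
clock: 33.0
position: [0.5382, 0.3073, 0.1623]
tool_rot: [-3.141, 0.001, 1.567]
force: [0.4, -0.8, -2.6]
grip_width: 0.0392
finger_force: 55.4
[253.  63.] 7488 538 410 9 115 54 89
[ 83. 226.] 1910 350 247 24 75 31 -33
[ 67. 317.] 544 306 129 24 33 19 37
tcp [0.5384 0.3068 0.1623] yaw 89.7
rows [ 0.521  -0.0093  0.7767  0.    ]
tcp [0.5385 0.3067 0.1624] yaw 89.7
```

```bash
python3 -m inch '[[0.25,-0.004,0.1,0,0,0,0],[0.515,-0.004,0.2,0,0,-0.003,0],[0.515,-0.004,0.45,0,0,-0.003,0],[0.515,-0.004,0.6,0,0,-0.003,0],[0.515,-0.004,0.7,0,0,-0.003,0],[0.515,-0.004,0.75,0,0,-0.003,0],[0.515,-0.004,0.769,0,0,-0.003,0],[0.515,-0.004,0.773,0,0,-0.003,0],[0.515,-0.004,0.773,0,0,-0.003,0]]'
python3 -m inch '[[0,0,0,0,0,0,0.55],[0,0,0,0,0,0,0.6],[0,0,0,0,0,0,0.62],[0,0,-0.15,0,0,0,0.62],[0,0,-0.4,0,0,0,0.62],[-0.15,0,-0.65,0,0,0,1],[-0.4,0,-0.85,0,0,0,1],[-0.7,-0.04,-0.85,0,0,0,1],[-0.98,-0.04,-0.85,0,0,0,1],[-0.98,-0.04,-0.85,0,0,0,1]]'
python3 - <<'E'
from h import *
f=grab('wrist')
for n in('wrist','side'):
  f=grab(n)
  for c in HUE: print(n,c,*blobs(f,c),sep='\n')
E
```

```text
clock: 34.22
position: [0.5379, 0.4115, 0.0085]
tool_rot: [3.141, -0.001, 1.572]
force: [-0.1, -0.4, -2.5]
grip_width: 0.0386
finger_force: 55.3
clock: 35.48
position: [0.5305, 0.2106, 0.1784]
tool_rot: [3.141, 0.001, 1.567]
force: [-0.1, 0.8, -0.5]
grip_width: 0.0853
finger_force: 0.0
wrist
red
(array([258.,  97.]), 4466, 539, 289, 41, 99, 40, -90)
wrist
yellow
(array([261.,  13.]), 1545, 540, 366, 40, 40, 9, 0)
(array([ 82., 139.]), 1935, 351, 247, 24, 76, 30, -33)
(array([ 87., 253.]), 1665, 331, 111, 24, 76, 31, -31)
wrist
green
(array([214.,   3.]), 48, 494, 375, 8, 9, 6, -82)
wrist
blue
(array([197.,  97.]), 5619, 473, 288, 9, 112, 52, 89)
side
red
(array([220., 306.]), 714, 536, 288, 42, 100, 40, -89)
side
yellow
(array([157., 219.]), 90, 822, 76, 87, 15, 3, 63)
(array([306., 273.]), 286, 327, 111, 26, 75, 32, -31)
(array([290., 312.]), 354, 347, 247, 26, 75, 30, -33)
(array([206., 350.]), 922, 536, 412, 41, 100, 41, -89)
side
green
(array([226., 357.]), 855, 473, 409, 10, 110, 51, 90)
side
blue
(array([296., 166.]), 182, 461, -372, 34, 94, 42, 6)
(array([242., 313.]), 660, 472, 283, 11, 108, 51, 89)
```

Yellow is flat in its place (top 41 mm, within 2 mm). Green next.

```bash
python3 -m inch '[[-0.3,-0.01,0,0,0,-0.1,1],[-0.6,-0.02,0,0,0,-0.2,1],[-0.9,-0.04,0,0,0,-0.3,1],[-1,-0.05,0,0,0,-0.4,1],[-1,-0.05,0,0,0,-0.5,1],[-1,-0.05,0,0,0,-0.5,1]]'
python3 tin.py green .521 -.052 .178 185; python3 -c "
from h import *
print(bot.observe()['qpos'])"
```

```text
clock: 36.38
position: [0.5204, 0.0161, 0.1776]
tool_rot: [3.141, -0.001, 2.358]
force: [0.8, 0.6, -0.3]
grip_width: 0.0852
finger_force: 0.0
tcp [0.5204 0.0162 0.1776] yaw 135.0
rows [-0.2433 -0.2387 -0.0021 -0.556 ]
[ 1.44421956e-03  4.16100863e-01 -1.90717942e-01  1.91006155e+00
  1.03787390e-01  8.24883975e-01  5.40760749e-01]
```

```bash
python3 -m inch '[[-0.12,-0.12,0,0,0,-0.1,1],[-0.243,-0.239,0,0,0,-0.22,1],[-0.243,-0.239,0,0,0,-0.33,1],[-0.243,-0.239,0,0,0,-0.44,1],[-0.243,-0.239,0,0,0,-0.55,1],[-0.243,-0.239,0,0,0,-0.55,1]]'
python3 - <<'E'
import h
from h import *
h.HUE['green']=[(55,95)]
f=grab('wrist')
for c in ('green',): print(c,*blobs(f,c,200,60,20),sep='\n')
E
python3 tin.py green .462 -.057 -.003 185
```

```text
clock: 37.17
position: [0.521, -0.0522, 0.1775]
tool_rot: [3.141, -0.0, -3.064]
force: [-1.6, 0.8, -0.3]
grip_width: 0.0856
finger_force: 0.0
green
(array([244., 100.]), 1899, 456, -68, 33, 94, 36, 9)
tcp [ 0.521  -0.0525  0.1776] yaw -175.7
rows [ 2.958e-01 -6.000e-04  9.031e-01 -8.000e-03]
```

Run:
```python
from h import *
f=grab('wrist');P=cloud(f)
m=((P[...,2]>.026)&(P[...,2]<.04)&(abs(P[...,0]-.46)<.09)&(abs(P[...,1]+.06)<.08)).astype(np.uint8)
m=cv2.morphologyEx(m,2,np.ones((3,3)))
k,l,s,c=cv2.connectedComponentsWithStats(m);i=1+np.argmax(s[1:,4]);q=P[l==i]
print(s[i],cv2.minAreaRect((q[:,:2]*1000).astype(np.float32)),np.median(q,0))
save(f,'w7.png',None,1.2)
```

```text
[ 218   53   49  108 4317] ((457.70166015625, -68.64422607421875), (99.91766357421875, 40.226234436035156), 8.768031120300293) [ 0.45380767 -0.06868706  0.03185918]
```

View pics/w7.png

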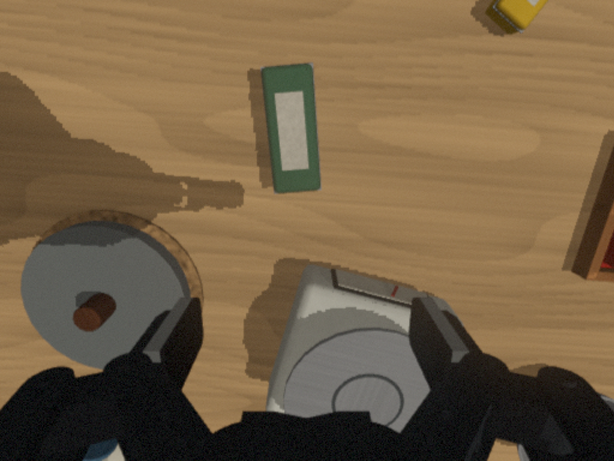

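Green tin (290,128 in this picture) measures 100x40 mm at (0.458, -0.0685), 8.8°. The lid sits within the mat's outline.

```bash
python3 tin.py green .458 -.0685 -.002 188.8
```

```text
tcp [ 0.5209 -0.0526  0.1777] yaw -175.6
rows [ 0.3197 -0.0552  0.8983 -0.049 ]
```

```bash
python3 -m inch '[[0.32,-0.055,0.2,0,0,-0.049,1],[0.32,-0.055,0.45,0,0,-0.049,1],[0.32,-0.055,0.7,0,0,-0.049,1],[0.32,-0.055,0.83,0,0,-0.049,1],[0.32,-0.055,0.893,0,0,-0.049,1],[0.32,-0.055,0.893,0,0,-0.049,0.6],[0.32,-0.055,0.893,0,0,-0.049,0],[0.32,-0.055,0.893,0,0,-0.049,0],[0.32,-0.055,0.893,0,0,-0.049,0],[0.32,-0.055,0.893,0,0,-0.049,0]]' 50
python3 -m inch '[[0,0,-0.05,0,0,0,0],[0,0,-0.2,0,0,0,0],[0,0,-0.5,0,0,0,0],[-0.15,0.03,-0.8,0,0,0.1,0],[-0.35,0.07,-0.8,0,0,0.2,0],[-0.55,0.11,-0.8,0,0,0.31,0],[-0.75,0.16,-0.8,0,0,0.42,0],[-0.98,0.2,-0.8,0,0,0.53,0],[-0.98,0.2,-0.8,0,0,0.64,0],[-0.98,0.2,-0.8,0,0,0.75,0],[-0.98,0.2,-0.8,0,0,0.86,0],[-0.98,0.2,-0.8,0,0,0.96,0],[-0.98,0.2,-0.8,0,0,1,0],[-0.98,0.2,-0.8,0,0,1,0]]'
python3 tin.py green .666 .0085 .082 90 | tail -2
```

```text
clock: 38.62
position: [0.4586, -0.0692, 0.0003]
tool_rot: [-3.141, 0.002, -2.985]
force: [-2.4, 0.9, 11.3]
grip_width: 0.0385
finger_force: 49.7
clock: 40.38
position: [0.645, 0.0013, 0.1599]
tool_rot: [3.141, -0.001, 1.728]
force: [0.4, 0.6, -2.7]
grip_width: 0.0388
finger_force: 51.8
tcp [0.6451 0.0013 0.1597] yaw 99.1
rows [0.0191 0.1089 0.3887 0.101 ]
```

```bash
python3 -m inch '[[0.019,0.109,0.1,0,0,0.1,0],[0.019,0.109,0.2,0,0,0.1,0],[0.019,0.109,0.3,0,0,0.1,0],[0.019,0.109,0.34,0,0,0.1,0],[0.019,0.109,0.365,0,0,0.1,0],[0.019,0.109,0.38,0,0,0.1,0],[0.019,0.109,0.38,0,0,0.1,0],[0.019,0.109,0.38,0,0,0.1,0]]'
python3 -m inch '[[0,0,0,0,0,0,0.55],[0,0,0,0,0,0,0.65],[0,0,0,0,0,0,0.8],[0,0,0,0,0,0,1],[0,0,-0.1,0,0,0,1],[0,0,-0.3,0,0,0,1],[-0.2,0,-0.4,0,0,0,1],[-0.2,0,-0.4,0,0,0,1],[-0.2,0,-0.4,0,0,0,1],[-0.2,0,-0.4,0,0,0,1],[-0.2,0,-0.4,0,0,0,1],[-0.2,0,-0.4,0,0,0,1],[-0.2,0,-0.4,0,0,0,1],[-0.2,0,-0.4,0,0,0,1],[-0.2,0,-0.4,0,0,0,1],[-0.2,0,-0.4,0,0,0,1],[-0.2,0,-0.4,0,0,0,1],[-0.2,0,-0.4,0,0,0,1],[-0.2,0,-0.4,0,0,0,1]]'
python3 pan.py green; python3 tin.py green .667 .0095 .082 90 |tail -2
```

```text
clock: 41.42
position: [0.6664, 0.0082, 0.0836]
tool_rot: [3.141, 0.0, 1.571]
force: [-1.1, -1.1, 1.0]
grip_width: 0.0389
finger_force: 52.2
clock: 43.8
position: [0.6662, -0.0317, 0.1631]
tool_rot: [3.142, -0.0, 1.571]
force: [-0.3, -0.4, -0.1]
grip_width: 0.0855
finger_force: 0.0
tin 1 ((678.817626953125, 46.156044006347656), (0.0, 0.0), 0.0) top 0.1154 pan z 0.0843 15440
tcp [ 0.6662 -0.0317  0.1631] yaw 90.0
rows [ 0.2059  0.0041  0.4054 -0.    ]Traceback (most recent call last):
  File "pan.py", line 11, in <module>
    go(sys.argv[1]); go(sys.argv[1])
                     ~~^^^^^^^^^^^^^
  File "pan.py", line 8, in go
    q=P[m]; zt=np.percentile(q[:,2],80); t=q[abs(q[:,2]-zt)<.005]
               ~~~~~~~~~~~~~^^^^^^^^^^^
    return _quantile_unchecked(
        a, q, axis, out, overwrite_input, method, keepdims, weights)
    return _ureduce(a,
                    func=_quantile_ureduce_func,
    ...<5 lines>...
                    overwrite_input=overwrite_input,
                    method=method)
    r = func(a, **kwargs)
    result = _quantile(arr,
                       quantiles=q,
    ...<2 lines>...
                       out=out,
                       weights=wgt)
    slices_having_nans = np.isnan(arr[-1, ...])
                                  ~~~^^^^^^^^^
IndexError: index -1 is out of bounds for axis 0 with size 0
```

The green needs no colour here, so I switch the pan check to height alone, which works for any tin.

```bash
cat > pan.py <<'E'
from h import *
f=grab('wrist');P=cloud(f); n=np.hypot(P[...,0]-.667,P[...,1]-.0095)<.069
m=n&(P[...,2]>.104)&(P[...,2]<.13); pm=n&(P[...,2]>.065)&(P[...,2]<.098)
zp=np.median(P[pm][:,2]); zt=np.median(P[m][:,2]); t=P[m&(abs(P[...,2]-zt)<.005)]
print(m.sum(),cv2.minAreaRect((t[:,:2]*1000).astype(np.float32)),'top',zt.round(4),'pan',zp.round(4))
E
python3 pan.py
```

```text
8726 ((667.66796875, 10.147102355957031), (100.09426879882812, 40.09675979614258), 89.86737060546875) top 0.1162 pan 0.0843
```

```bash
python3 -m inch '[[0.208,0.007,0,0,0,0,1],[0.208,0.007,0.1,0,0,0,1],[0.208,0.007,0.3,0,0,0,0.8],[0.208,0.007,0.38,0,0,0,0.7],[0.208,0.007,0.4,0,0,0,0.6],[0.208,0.007,0.4,0,0,0,0.5],[0.208,0.007,0.4,0,0,0,0],[0.208,0.007,0.4,0,0,0,0],[0.208,0.007,0.4,0,0,0,0],[0.208,0.007,0.4,0,0,0,0]]' 50
python3 -m inch '[[0,0,-0.05,0,0,0,0],[0,0,-0.2,0,0,0,0],[0.1,-0.1,-0.4,0,0,0,0],[0.3,-0.3,-0.4,0,0,0,0],[0.5,-0.5,-0.4,0,0,0,0],[0.7,-0.7,-0.4,0,0,0,0],[0.98,-0.96,-0.4,0,0,0,0],[0.98,-0.96,-0.4,0,0,0,0],[0.98,-0.96,-0.4,0,0,0,0]]'
python3 -m inch '[[0.25,0,0,0,0,0,0],[0.5,0,0,0,0,0,0],[0.5,0,0,0,0,0,0],[0.5,0,0,0,0,0,0]]'
python3 tin.py green .473 .411 .007; python3 -c "
from h import *
P=blobs(grab('wrist'),'green',300,60,20); print(P)"
```

```text
clock: 45.25
position: [0.668, 0.0099, 0.0834]
tool_rot: [3.141, 0.0, 1.571]
force: [1.0, 0.3, 0.5]
grip_width: 0.0389
finger_force: 55.7
clock: 46.38
position: [0.4753, 0.2066, 0.1636]
tool_rot: [3.141, -0.0, 1.573]
force: [1.0, 0.5, -2.6]
grip_width: 0.0388
finger_force: 55.4
clock: 46.88
position: [0.4765, 0.3045, 0.163]
tool_rot: [3.142, 0.001, 1.569]
force: [0.6, -0.6, -2.2]
grip_width: 0.0387
finger_force: 55.4
tcp [0.4765 0.3043 0.1631] yaw 89.9
rows [ 0.5337 -0.0187  0.7803  0.    ]
[(array([251.,  61.]), 6929, 474, 410, 9, 111, 53, 89)]
```

```bash
python3 -m inch '[[0.25,-0.014,0.1,0,0,0,0],[0.528,-0.014,0.2,0,0,0,0],[0.528,-0.014,0.45,0,0,0,0],[0.528,-0.014,0.6,0,0,0,0],[0.528,-0.014,0.7,0,0,0,0],[0.528,-0.014,0.75,0,0,0,0],[0.528,-0.014,0.769,0,0,0,0],[0.528,-0.014,0.776,0,0,0,0],[0.528,-0.014,0.776,0,0,0,0]]'
python3 -m inch '[[0,0,0,0,0,0,0.55],[0,0,0,0,0,0,0.6],[0,0,0,0,0,0,0.62],[0,0,-0.15,0,0,0,0.62],[0,0,-0.4,0,0,0,0.62],[-0.15,0,-0.65,0,0,0,1],[-0.4,0,-0.85,0,0,0,1],[-0.7,0.1,-0.85,0,0,0,1],[-1,0.2,-0.85,0,0,0,1],[-1,0.2,-0.85,0,0,0,1]]'
python3 - <<'E'
from h import *
f=grab('side');P=cloud(f)
for c in('red','yellow','blue'): print(c,*[b for b in blobs(f,c)if b[2]>400],sep='\n')
print(*blobs(f,'green',200,60,20),sep='\n')
E
```

```text
clock: 48.1
position: [0.4731, 0.4118, 0.0086]
tool_rot: [3.141, -0.001, 1.571]
force: [-0.6, 0.1, -2.6]
grip_width: 0.0391
finger_force: 55.3
clock: 49.35
position: [0.5143, 0.2066, 0.1784]
tool_rot: [3.141, 0.001, 1.564]
force: [-0.7, 0.5, 0.3]
grip_width: 0.0852
finger_force: 0.0
red
(array([220., 306.]), 715, 536, 289, 42, 101, 40, -89)
yellow
(array([157., 219.]), 97, 823, 77, 87, 16, 4, 63)
(array([205., 350.]), 907, 536, 412, 41, 100, 40, 89)
blue
(array([296., 166.]), 182, 461, -374, 34, 94, 40, 5)
(array([242., 313.]), 660, 472, 283, 10, 107, 52, 89)
(array([227., 358.]), 645, 471, 413, 42, 100, 41, 90)
```

```bash
python3 -m inch '[[-0.3,0,0,0,0,0,1],[-0.6,0,0,0,0,0,1],[-0.9,0,0,0,0,0,1],[-1,0,0,0,0,0,1]]'
python3 -m inch '[[-0.3,0,0,0,0,-0.1,1],[-0.6,0,0,0,0,-0.2,1],[-0.9,0,0,0,0,-0.3,1],[-1,0,0,0,0,-0.4,1],[-1,0,0,0,0,-0.5,1],[-1,0,0,0,0,-0.5,1]]'
python3 tin.py blue .525 -.364 .178 187
```

```text
clock: 49.9
position: [0.5126, 0.0093, 0.178]
tool_rot: [3.142, 0.001, 1.568]
force: [0.1, -0.0, 0.3]
grip_width: 0.0854
finger_force: 0.0
clock: 50.65
position: [0.5132, -0.1875, 0.1778]
tool_rot: [3.141, -0.0, 2.356]
force: [0.4, -0.2, 0.2]
grip_width: 0.0856
finger_force: 0.0
[ 91. 244.] 1110 453 -377 32 72 38 5
[  6. 319.] 386 432 -553 27 14 12 13
tcp [ 0.5132 -0.1875  0.1778] yaw 134.9
rows [-0.6672 -0.5808 -0.0008 -0.5793]
```

```bash
python3 -m inch '[[-0.2,-0.18,0,0,0,-0.1,1],[-0.4,-0.36,0,0,0,-0.2,1],[-0.667,-0.58,0,0,0,-0.31,1],[-0.667,-0.58,0,0,0,-0.42,1],[-0.667,-0.58,0,0,0,-0.53,1],[-0.667,-0.58,0,0,0,-0.57,1],[-0.667,-0.58,0,0,0,-0.57,1]]'
python3 tin.py blue .465 -.371 -.001 186.5
python3 - <<'E'
from h import *
f=grab('wrist');P=cloud(f)
m=((P[...,2]>.026)&(P[...,2]<.04)&(abs(P[...,0]-.465)<.09)&(abs(P[...,1]+.37)<.08)).astype(np.uint8)
m=cv2.morphologyEx(m,2,np.ones((3,3)))
k,l,s,c=cv2.connectedComponentsWithStats(m);i=1+np.argmax(s[1:,4]);q=P[l==i]
print(s[i],cv2.minAreaRect((q[:,:2]*1000).astype(np.float32)),np.median(q,0))
E
```

```text
clock: 51.58
position: [0.5256, -0.364, 0.1778]
tool_rot: [3.141, -0.0, -3.034]
force: [-0.1, -0.1, 0.2]
grip_width: 0.0855
finger_force: 0.0
[35. 38.] 5379 428 -556 87 54 13 -19
tcp [ 0.5255 -0.3641  0.1778] yaw -173.9
rows [ 0.3047 -0.002   0.8941 -0.0041]
[ 226   58   43  106 4286] ((465.91448974609375, -377.35711669921875), (99.98060607910156, 40.08344650268555), 6.473310470581055) [ 0.46143937 -0.37766772  0.03186286]
```

```bash
python3 -m inch '[[0.303,-0.035,0.2,0,0,-0.004,1],[0.303,-0.035,0.45,0,0,-0.004,1],[0.303,-0.035,0.7,0,0,-0.004,1],[0.303,-0.035,0.83,0,0,-0.004,1],[0.303,-0.035,0.889,0,0,-0.004,1],[0.303,-0.035,0.889,0,0,-0.004,0.6],[0.303,-0.035,0.889,0,0,-0.004,0],[0.303,-0.035,0.889,0,0,-0.004,0],[0.303,-0.035,0.889,0,0,-0.004,0],[0.303,-0.035,0.889,0,0,-0.004,0]]' 50
python3 -m inch '[[0,0,-0.05,0,0,0,0],[0,0,-0.2,0,0,0,0],[0,0,-0.5,0,0,0,0],[-0.1,0.15,-0.8,0,0,0.1,0],[-0.22,0.35,-0.8,0,0,0.2,0],[-0.36,0.55,-0.8,0,0,0.31,0],[-0.5,0.75,-0.8,0,0,0.42,0],[-0.63,0.95,-0.8,0,0,0.53,0],[-0.63,0.95,-0.8,0,0,0.6,0],[-0.63,0.95,-0.8,0,0,0.6,0]]'
python3 tin.py blue .666 .009 .082 90 | tail -2
```

```text
clock: 52.92
position: [0.4662, -0.3788, 0.0015]
tool_rot: [-3.14, 0.001, -3.026]
force: [-0.7, 1.6, 8.9]
grip_width: 0.0389
finger_force: 50.9
clock: 54.18
position: [0.5688, -0.1748, 0.1608]
tool_rot: [3.142, 0.0, 2.317]
force: [-0.0, 0.3, -3.0]
grip_width: 0.0387
finger_force: 51.6
tcp [ 0.5686 -0.1754  0.1607] yaw 132.8
rows [0.3456 0.9838 0.3933 0.4754]
```

```bash
python3 -m inch '[[0.08,0.2,0,0,0,0.1,0],[0.16,0.45,0,0,0,0.2,0],[0.25,0.7,0,0,0,0.3,0],[0.345,0.983,0,0,0,0.41,0],[0.345,0.983,0,0,0,0.475,0],[0.345,0.983,0.1,0,0,0.475,0],[0.345,0.983,0.2,0,0,0.475,0],[0.345,0.983,0.3,0,0,0.475,0],[0.345,0.983,0.34,0,0,0.475,0],[0.345,0.983,0.36,0,0,0.475,0],[0.345,0.983,0.375,0,0,0.475,0],[0.345,0.983,0.375,0,0,0.475,0],[0.345,0.983,0.375,0,0,0.475,0]]'
python3 -m inch '[[0,0,0,0,0,0,0.55],[0,0,0,0,0,0,0.65],[0,0,0,0,0,0,0.8],[0,0,0,0,0,0,1],[0,0,-0.1,0,0,0,1],[0,0,-0.3,0,0,0,1],[-0.2,0,-0.4,0,0,0,1],[-0.2,0,-0.4,0,0,0,1],[-0.2,0,-0.4,0,0,0,1],[-0.2,0,-0.4,0,0,0,1],[-0.2,0,-0.4,0,0,0,1],[-0.2,0,-0.4,0,0,0,1],[-0.2,0,-0.4,0,0,0,1],[-0.2,0,-0.4,0,0,0,1],[-0.2,0,-0.4,0,0,0,1],[-0.2,0,-0.4,0,0,0,1],[-0.2,0,-0.4,0,0,0,1],[-0.2,0,-0.4,0,0,0,1],[-0.2,0,-0.4,0,0,0,1]]'
python3 pan.py; python3 tin.py blue .667 .0095 .082 90 |tail -2
```

```text
clock: 55.85
position: [0.6668, 0.0088, 0.0855]
tool_rot: [3.141, 0.0, 1.569]
force: [-0.3, -1.5, -0.4]
grip_width: 0.0387
finger_force: 52.1
clock: 58.22
position: [0.6665, -0.0312, 0.1651]
tool_rot: [-3.142, -0.0, 1.569]
force: [-0.7, 0.4, 0.1]
grip_width: 0.0855
finger_force: 0.0
8328 ((668.1427612304688, 11.297500610351562), (98.18094635009766, 40.06591796875), 89.80451965332031) top 0.1138 pan 0.0819
tcp [ 0.6665 -0.0312  0.1651] yaw 89.9
rows [ 0.2033  0.002   0.4155 -0.0011]
```

```bash
python3 -m inch '[[0.212,0.007,0,0,0,0,1],[0.212,0.007,0.1,0,0,0,1],[0.212,0.007,0.3,0,0,0,0.8],[0.212,0.007,0.39,0,0,0,0.7],[0.212,0.007,0.418,0,0,0,0.6],[0.212,0.007,0.418,0,0,0,0.5],[0.212,0.007,0.418,0,0,0,0],[0.212,0.007,0.418,0,0,0,0],[0.212,0.007,0.418,0,0,0,0],[0.212,0.007,0.418,0,0,0,0]]' 50
python3 -m inch '[[0,0,-0.05,0,0,0,0],[0,0,-0.2,0,0,0,0],[0.1,-0.1,-0.4,0,0,0,0],[0.3,-0.3,-0.4,0,0,0,0],[0.5,-0.5,-0.4,0,0,0,0],[0.7,-0.7,-0.4,0,0,0,0],[0.9,-0.97,-0.4,0,0,0,0],[0.9,-0.97,-0.4,0,0,0,0],[0.9,-0.97,-0.4,0,0,0,0]]'
python3 tin.py blue .473 .2875 .0075
```

```text
clock: 59.58
position: [0.6683, 0.0111, 0.0818]
tool_rot: [3.141, 0.0, 1.569]
force: [2.2, -0.8, -0.0]
grip_width: 0.0392
finger_force: 55.7
clock: 60.7
position: [0.4743, 0.1918, 0.1621]
tool_rot: [3.141, -0.0, 1.57]
force: [0.4, 0.6, -2.9]
grip_width: 0.0385
finger_force: 55.4
[252.  73.] 6921 473 287 9 113 54 89
tcp [0.4749 0.1912 0.1619] yaw 89.9
rows [ 0.4816 -0.0103  0.7721  0.    ]
```

```bash
python3 -m inch '[[0.25,-0.009,0.1,0,0,0,0],[0.476,-0.009,0.2,0,0,0,0],[0.476,-0.009,0.45,0,0,0,0],[0.476,-0.009,0.6,0,0,0,0],[0.476,-0.009,0.7,0,0,0,0],[0.476,-0.009,0.745,0,0,0,0],[0.476,-0.009,0.762,0,0,0,0],[0.476,-0.009,0.769,0,0,0,0],[0.476,-0.009,0.769,0,0,0,0]]'
python3 -m inch '[[0,0,0,0,0,0,0.55],[0,0,0,0,0,0,0.6],[0,0,0,0,0,0,0.62],[0,0,-0.15,0,0,0,0.62],[0,0,-0.4,0,0,0,0.62],[-0.15,0,-0.65,0,0,0,1],[-0.4,0,-0.85,0,0,0,1],[-0.7,0.3,-0.85,0,0,0,1],[-1,0.6,-0.85,0,0,0,1],[-1,0.75,-0.85,0,0,0,1],[-1,0.75,-0.85,0,0,0,1]]'
python3 -m inch '[[-0.25,0,0,0,0,0,1],[-0.5,0,0,0,0,0,1],[-0.8,0,0,0,0,0,1],[-0.8,0,0,0,0,0,1]]'
python3 - <<'E'
from h import *
f=grab('side')
for c in HUE: print(c,*[b for b in blobs(f,c,100,60,20)if b[2]>400],sep='\n')
f=grab('wrist');P=cloud(f); save(f,'w8.png',None,1.2)
for n in(1,):
    m=(P[...,2]>.042)&(P[...,2]<.06)&(np.hypot(P[...,0]-.63,P[...,1]+.24)<.05); q=P[m]; print('knob',m.sum(),np.median(q[:,2]) if len(q) else 0,cv2.minEnclosingCircle((q[:,:2]*1000).astype(np.float32)) if len(q) else '')
    m=(P[...,2]>.015)&(P[...,2]<.03)&(np.hypot(P[...,0]-.63,P[...,1]+.24)<.1); q=P[m]; print('lid',m.sum(),cv2.minEnclosingCircle(cv2.convexHull((q[:,:2]*1000).astype(np.float32))))
print(bot.observe()['position'])
E
```

```text
clock: 61.88
position: [0.4732, 0.2869, 0.0085]
tool_rot: [3.141, -0.001, 1.569]
force: [-0.1, 0.1, -3.2]
grip_width: 0.0394
finger_force: 55.5
clock: 63.25
position: [0.6247, 0.0832, 0.1773]
tool_rot: [3.141, 0.001, 1.565]
force: [-2.0, 0.4, 0.6]
grip_width: 0.0855
finger_force: 0.0
clock: 63.75
position: [0.6212, -0.0786, 0.1779]
tool_rot: [-3.141, 0.002, 1.563]
force: [-0.5, 0.8, 0.2]
grip_width: 0.0856
finger_force: 0.0
red
(array([222., 306.]), 793, 519, 288, 42, 101, 75, -90)
yellow
(array([205., 178.]), 148, 764, -182, 55, 74, 26, 53)
(array([153., 220.]), 605, 840, 79, 94, 89, 30, 39)
(array([205., 349.]), 1085, 524, 412, 42, 100, 70, 86)
green
(array([227., 358.]), 653, 472, 413, 42, 100, 40, -90)
blue
(array([317., 124.]), 803, 412, -586, 84, 86, 72, -83)
(array([243., 314.]), 539, 472, 288, 41, 101, 40, 90)
knob 412 0.050977027209548095 ((631.154296875, -239.9183349609375), 13.026657104492188)
lid 9971 ((630.3964233398438, -240.2576141357422), 79.64523315429688)
[ 0.62175221 -0.07312171  0.17765008]
```

View pics/w8.png

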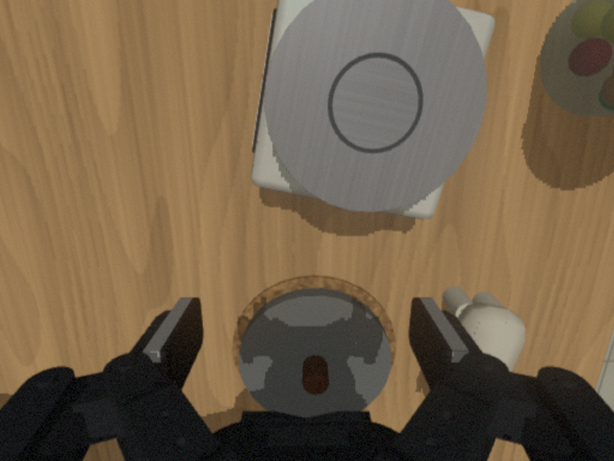

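All four tins lie flat (tops 41-42 mm) in their compartments. The lid is centred on the mat with its knob at (315,375) in this picture, measured at (0.631, -0.240). I compute the shift to it and re-measure the bare pan.

```bash
python3 tin.py red .631 -.240 .017 90|tail -2
python3 - <<'E'
from h import *
f=grab('wrist');P=cloud(f)
m=(P[...,2]>.085)&(P[...,2]<.1)&(np.hypot(P[...,0]-.667,P[...,1]-.01)<.09); q=P[m]; print(cv2.minEnclosingCircle(cv2.convexHull((q[:,:2]*1000).astype(np.float32))),np.median(q,0))
E
```

```text
tcp [ 0.6219 -0.0721  0.1776] yaw 90.0
rows [-8.395e-01  4.570e-02  8.032e-01 -3.000e-04]
((666.9119873046875, 9.406033515930176), 69.98884582519531) [0.66670644 0.01419471 0.09204784]
```

```bash
python3 -m inch '[[-0.3,0.045,0,0,0,0,1],[-0.6,0.045,0,0,0,0,1],[-0.84,0.045,0.1,0,0,0,1],[-0.84,0.045,0.3,0,0,0,1],[-0.84,0.045,0.5,0,0,0,1],[-0.84,0.045,0.7,0,0,0,1],[-0.84,0.045,0.78,0,0,0,1],[-0.84,0.045,0.8,0,0,0,1],[-0.84,0.045,0.8,0,0,0,1]]'
python3 -m inch '[[0,0,0,0,0,0,0],[0,0,0,0,0,0,0],[0,0,0,0,0,0,0],[0,0,0,0,0,0,0],[0,0,0,0,0,0,0]]' 40
python3 -m inch '[[0,0,-0.03,0,0,0,0],[0,0,-0.1,0,0,0,0],[0,0,-0.3,0,0,0,0],[0,0,-0.6,0,0,0,0],[0,0,-0.84,0,0,0,0],[0.3,0.05,-0.84,0,0,0,0],[0.6,0.1,-0.84,0,0,0,0],[0.9,0.15,-0.84,0,0,0,0],[0.9,0.15,-0.84,0,0,0,0]]'
python3 tin.py red .667 .0095 .12 90|tail -2
```

```text
clock: 65.08
position: [0.6315, -0.2414, 0.0189]
tool_rot: [3.14, 0.0, 1.57]
force: [-0.5, -0.3, 0.8]
grip_width: 0.0853
finger_force: 0.0
clock: 65.7
position: [0.6309, -0.2415, 0.0182]
tool_rot: [3.141, 0.0, 1.569]
force: [-1.9, 0.1, 5.8]
grip_width: 0.0244
finger_force: 39.0
clock: 66.82
position: [0.6618, -0.0552, 0.1865]
tool_rot: [3.141, -0.003, 1.577]
force: [-0.5, -0.8, -1.5]
grip_width: 0.0247
finger_force: 39.5
tcp [ 0.6613 -0.0589  0.1865] yaw 90.1
rows [0.3418 0.0291 0.3325 0.0015]
```

```bash
python3 -m inch '[[0.2,0.02,0.05,0,0,0,0],[0.336,0.029,0.1,0,0,0.001,0],[0.336,0.029,0.2,0,0,0.001,0],[0.336,0.029,0.28,0,0,0.001,0],[0.336,0.029,0.28,0,0,0.001,0],[0.336,0.029,0.28,0,0,0.001,0]]'
python3 - <<'E'
from h import *
f=grab('wrist');P=cloud(f);o=bot.observe()['position'];zt=o[2]-.0142+.018
m=(abs(P[...,2]-zt)<.006)&(np.hypot(P[...,0]-.667,P[...,1]-.01)<.1); q=P[m]
q=q[q[:,1]>.03]; hl=cv2.convexHull((q[:,:2]*1000).astype(np.float32))[:,0]; hl=hl[hl[:,1]>32]
from scipy.optimize import least_squares
print(o,zt,np.median(q,0),least_squares(lambda p:np.hypot(*(hl-p).T)-79,[667,10],loss='soft_l1').x)
print(bot.observe()['tool_rot'],bot.observe()['force'])
E
```

```text
clock: 67.62
position: [0.6673, 0.0048, 0.1304]
tool_rot: [3.141, 0.0, 1.567]
force: [-0.2, 0.0, -0.8]
grip_width: 0.0245
finger_force: 39.5
[0.66736935 0.00504318 0.13055508] 0.1343550835104211 [0.66851988 0.05290094 0.13400267] [668.48185192   5.1661006 ]
[3.14053751e+00 7.02334112e-05 1.56686410e+00] [ 0.47522204  0.31224507 -0.81340935]
```

```bash
python3 -m inch '[[0.02,-0.005,0.03,0,0,0,0],[0.02,-0.005,0.08,0,0,0,0],[0.02,-0.005,0.12,0,0,0,0],[0.02,-0.005,0.15,0,0,0,0],[0.02,-0.005,0.18,0,0,0,0],[0.02,-0.005,0.2,0,0,0,0],[0.02,-0.005,0.21,0,0,0,0],[0.02,-0.005,0.21,0,0,0,0]]'
python3 -m inch '[[0,0,0,0,0,0,0.4],[0,0,0,0,0,0,0.6],[0,0,0,0,0,0,1],[0,0,0,0,0,0,1],[0,0,-0.2,0,0,0,1],[0,0,-0.4,0,0,0,1],[-0.3,-0.1,-0.6,0,0,0,1],[-0.5,-0.3,-0.6,0,0,0,1],[-0.5,-0.3,-0.6,0,0,0,1],[-0.5,-0.3,-0.6,0,0,0,1],[-0.5,-0.3,-0.6,0,0,0,1],[-0.5,-0.3,-0.6,0,0,0,1]]'
python3 - <<'E'
from h import *
f=grab('wrist');P=cloud(f); print(lidc(f,.0925)); save(f,'w9.png',None,1.2)
m=(P[...,2]>.086)&(P[...,2]<.1)&(np.hypot(P[...,0]-.667,P[...,1]-.0095)<.076); q=P[m]; A=np.c_[q[:,:2]-q[:,:2].mean(0),np.ones(len(q))]
print('plane',np.linalg.lstsq(A,q[:,2],rcond=None)[0])
s=grab('side'); save(s,'s9.png',(130,80,430,380),2)
E
```

```text
clock: 68.68
position: [0.666, 0.0096, 0.0877]
tool_rot: [-3.142, 0.0, 1.568]
force: [-0.3, -0.2, 0.6]
grip_width: 0.0245
finger_force: 39.6
clock: 70.18
position: [0.606, -0.0892, 0.2072]
tool_rot: [-3.141, -0.0, 1.569]
force: [-0.3, -0.5, -0.2]
grip_width: 0.0856
finger_force: 0.0
(((667.2935180664062, 10.363492965698242), 78.73420715332031), array([0.66574526, 0.00768207, 0.09260678]))
plane [0.00144119 0.00147796 0.09261735]
```

View pics/s9.png

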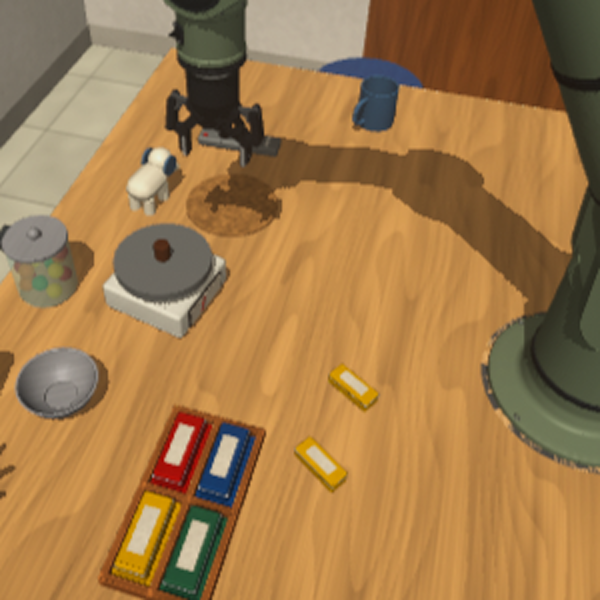

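The picture shows the lid seated level on the pan (crop (163,260); 0.3 mm/1 mm off centre, top 92.6 mm, level). The four tins lie in their own colours (180,450), (225,462), (146,535) and (193,545), and the other things are undisturbed.

```bash
python3 -c "
from workcell import bot
print(bot.job_done())"
```

```text
the job is handed in; nothing more can be done
None
```

The job is handed in: all four tins were weighed in the order red, yellow, green, blue, each packed flat in the compartment of its colour, and the lid is back level and seated on the pan, at about 70 s of the 210 s.

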